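# Lay out the tablet counter's parts for washing

### The arm

A 7-joint arm with a two-finger parallel gripper is mounted at the origin on the work surface. World frame = base frame: x ahead of the robot, y to its left, z up, the work surface at z = 0. Lengths are in m, angles in rad, forces in N, time in s.
With the tool pointing down it reaches from about 0.4 to 0.85 m from the base axis. Payload 10.4 kg.
Tool frame: the origin (TCP) lies midway between the tips of the shut fingers; the grasp point (between the pads) lies 19 mm behind it; z points along the fingers, x is the direction in which the jaws open and shut, and the axes are right-handed (so a half turn about z gives the same grasp; the last joint's range is limited). The gripper opens to 85 mm and grips with 20 to 120 N. Pads are 22 mm wide; open, the fingers measure 114 mm over their backs; the gripper's body (76 mm by 85 mm) begins 54 mm behind the grasp point. The pads swing forward as they close: fully open they stand 13 mm farther back than shut.
Start: joints at [-1.223, 0.332, -0.065, 1.46, 0.022, 1.35, -0.088], TCP at [0.226, 0.583, 0.231] pointing down, gripper open.
Joint ranges: [-2.6, 2.6], [-0.5, 2.12], [-1.47, 1.34], [0.16, 2.42], [-1.27, 4.41], [0.06, 2.06], [-2.6, 2.6]. Speed limits (rad/s): [2.22, 2.22, 2.79, 2.79, 3.14, 3.14, 3.14].

### API

Orientations are given as a unit quaternion [x, y, z, w].
In Python, from workcell import monitor, eyes, ticket, models gives the robot as it stands.
- The arm moves only by the tool servo_tool, never from a script. Its argument "motion" is a list of rows, each a list of 7 numbers: the opening, from 0 (shut) to 1 (fully open), then the shift along the tool's x, y, z in m, then the turn, a rotation vector about the tool's x, y, z in degrees. In form: [[fingers, tx, ty, tz, rx, ry, rz], ...]. A call has 1 to 20 rows; each row is the pose to reach, as a shift and turn from the pose commanded when the call began, along the tool's axes at that moment; what a row does not reach only later rows make up. A row lasts 1/8 s, in which the tool goes at most 62.5 mm and 10.7 degrees, less where a joint would pass 70% of its speed; a pose out of reach is approached as far as the arm can. A call with a gripper value outside its range is refused whole. The fingers move at their own pace and stop on an object; "grip_force" is the grip in N (left out, the last holds). Time passes only in rows, so rows that repeat a pose let the fingers close. It gives the time, the measured TCP pose, the force and the opening at its end, in the units of the state.
- monitor.get_obs(): the state, without advancing time (a new reading comes with each control period).
- eyes.camera(name): name is "scene" or "side" or "wrist"; returns (picture, depth): 420x560x3 uint8, blue, green, red; 420x560 float32, m along the optical axis (not along the pixel's ray), 0 where there is no reading.
- eyes.camera_info(name): a dict with "intrinsics" (3x3 intrinsics, pixels), "extrinsics" (4x4, takes a point from world to camera coordinates); the wrist camera has in their place "tool_from_camera" (4x4, takes a point from camera to tool coordinates, whose origin is the TCP and whose axes are the tool frame's). Camera axes: x right, y down, z forward; pixel columns grow to the right and rows downward; lengths in m; the calibration is good to about 2 mm. The wrist camera is an equidistant fisheye: a pixel r from the principal point sees the ray r / f radians off the axis. A picture is of the moment at which its call begins: read the wrist's pose just before it. camera_info takes no time and is no camera call.
- ticket.hand_in(): hands the job in, once; it reports no verdict.
Trained networks look in the newest picture that a camera, given by its name, has taken for a name from the list of things; names that differ only in an ending like _2 or _b are one class to them, and where a whole thing is asked for, a point or a joint stands for the part that bears it (a point fixed in the world has none). Each returns a list of dicts, best first, with "confidence" (0 to 1); they miss things now and then, are a little off and sometimes report something else, mostly with a low value. They report only what shows in the picture. A call takes as long as a camera call.
- models.boxes_of(camera, thing): "point" ([x, y, z] in m, in the coordinates of the camera as it stood for that picture, good to about 4 mm: the middle of the surface that is visible of it).
The state is a dict: "clock": time; "joint_pos": joint angles; "joint_velocities": joint speeds; "tau": joint torques, N m; "position": TCP position; "ee_rot": TCP orientation; "ft_force": force on the tool from outside, world axes, zero at the start; "torque": the same for the moment, N m; "grip_width": opening from 0.0 (shut) to 1.0 (fully open).
Only numpy, scipy, OpenCV 4.12 (cv2) and the standard library are available. Lean on these libraries where they do the work, as an engineer would, in place of code of your own. Each camera call takes 0.05 s, during which the arm holds its last target. There are 200 camera calls.

### The job

Clear the tablet counter for cleaning: put the steel bucket, the feed disc, the funnel and the counting plate each on the pad whose black outline matches it, centred on the outline and turned to match it. Lift the bucket straight up off its fork without letting it swing or tip, keep all the parts upright, and set each one down gently rather than dropping it.

Things in the scene. Friction and masses are not known exactly. Their poses are not given: they have to be found in the camera images.
- bucket: Open steel bucket 60 (x) x 56 (y) x 50 mm high, 0.3 kg. 8 mm trunnion pins stick out along +y and -y, 92 mm over the ends, 40 mm up. Over its mouth stands a black grip lug, 12 (x) x 26 (y) mm, from 55 to 87 mm up: pinch along x. It hangs by the pins in the fork stand, free to swing about y, its underside 12 mm above the table. Origin: centre of its underside; z up.
- disc: Round steel feed disc, 90 mm diameter, 10 mm thick, dark pockets near the rim, about 0.28 kg, with a central dark hub of 24 mm diameter rising to 52 mm above the underside, to grip it by. Stands on the bare table. Origin: centre of its underside; z up.
- funnel: Small white plastic funnel standing mouth down on the bare table, 90 g: 56 mm diameter at the bottom, a cone up to 28 mm, then a straight spout of 26 mm diameter up to 62 mm, dark at its end, to grip it by. Origin: centre of its underside; z up.
- plate: White counting plate 96 (x) x 60 (y) x 8 mm with rows of small dark holes, 120 g, lying on the bare table. A handle bar along x, 50 mm long, 12 mm wide (y), stands over its middle from 32 to 44 mm above the underside, on two posts: pinch it along y. Origin: centre of its underside; z up.
- stand: Fixed fork stand holding the bucket: base 70 (x) x 100 (y) x 6 mm, two steel arms 62 mm high at y = +38 and -38 mm, 6 mm thick, 30 mm wide, each with an open-topped slot 12 mm wide, 14 mm deep, for a pin. Origin: centre of its underside; axes as the bucket's at the start. Loose bottles and a bowl up to 110 mm tall stand beyond the work, over 0.78 m ahead of the robot base.
- pad_bucket: Fixed white plate 110 (x) x 100 (y) x 4 mm flat on the table, with a flat black silhouette centred on its top: a 64 (x) x 60 (y) mm rectangle crossed by a bar 12 mm wide, 97 mm long along y: the bucket with its pins. Either way round fits. Origin: centre of its underside, at table height; z up.
- pad_disc: Fixed white plate 110 (x) x 100 (y) x 4 mm flat on the table, with a flat black silhouette centred on its top: a large circle of 96 mm diameter, for the disc. Origin: centre of its underside, at table height; z up.
- pad_funnel: Fixed white plate 110 (x) x 100 (y) x 4 mm flat on the table, with a flat black silhouette centred on its top: a small circle of 62 mm diameter, for the funnel. Origin: centre of its underside, at table height; z up.
- pad_plate: Fixed white plate 110 (x) x 100 (y) x 4 mm flat on the table, with a flat black silhouette centred on its top: a rectangle 100 (x) x 64 (y) mm, for the counting plate. Either way round fits. Origin: centre of its underside, at table height; z up.

How it is judged:
By the outcome, as a careful person would: the job done as asked, in the order asked, and still so for the second after the job is handed in, with the robot touching nothing.
It also fails if it takes over 131 s, if anything falls off the work surface, if the arm or the gripper's body presses on something with over 40 N, if the wrist force passes 120 N, or if a joint passes its speed limit or range.

## Working session

There is one attempt and no reset: what is moved stays moved. The work goes in short steps, Python scripts to look and compute and a tool call to move; the robot and the scene stay as the last step left them, time stands still between calls to the robot, and variables do not carry over. Pictures are saved under pics/ and viewed, about 12 in all and at most 16, crops included, and the job is handed in when it is done.

Besides the shell and the picture viewer there is one more tool, called after "Request:" as a command line: name --pt "numbers of a row" for each row, then --argument value for the rest. servo_tool: Moves the arm, as the interface text tells. Its arguments: {"type":"object","properties":{"motion":{"type":"array"},"grip_force":{"type":"number"}},"required":["motion"]}

```bash
ls; mkdir -p pics; cat > h.py <<'E'
import numpy as np, cv2
from workcell import monitor, eyes, ticket, models
from scipy.spatial.transform import Rotation as R
def snap(n,f):
    p,d=eyes.camera(n); cv2.imwrite(f'pics/{f}.png',p); np.savez(f'pics/{f}.npz',p=p,d=d); return p,d
def world(n,pts):
    i=eyes.camera_info(n); E=np.linalg.inv(np.array(i['extrinsics'])); return np.asarray(pts)@E[:3,:3].T+E[:3,3]
def cloud(n,d):
    i=eyes.camera_info(n); K=np.array(i['intrinsics']); v,u=np.indices(d.shape)
    return world(n,np.dstack([(u-K[0,2])/K[0,0]*d,(v-K[1,2])/K[1,1]*d,d]))
E
python3 - <<'E'
from h import *
o=monitor.get_obs(); print({k:np.round(v,3) for k,v in o.items()})
for n in ['scene','side']:
    p,d=snap(n,n+'0')
    i=eyes.camera_info(n);print(n,np.round(i['intrinsics'],1).tolist(),np.round(i['extrinsics'],3).tolist())
    for t in ['bucket','disc','funnel','plate','stand','pad_bucket','pad_disc','pad_funnel','pad_plate']:
        print(t,[(np.round(world(n,b['point']),3).tolist(),round(b['confidence'],2)) for b in models.boxes_of(n,t)[:2]])
E
```

```text
pics
{'clock': np.float64(0.0), 'joint_pos': array([-1.223,  0.333, -0.065,  1.461,  0.022,  1.35 , -0.088]), 'joint_velocities': array([-0.002,  0.   ,  0.   ,  0.   ,  0.002, -0.001, -0.001]), 'tau': array([-1.0000e-03, -6.2545e+01,  4.9000e-02, -3.9160e+01,  1.6000e-02,
        1.0000e-02, -0.0000e+00]), 'position': array([0.226, 0.582, 0.23 ]), 'ee_rot': array([ 0.825,  0.565, -0.001,  0.   ]), 'ft_force': array([-0.176,  1.194,  0.791]), 'torque': array([0.002, 0.027, 0.024]), 'grip_width': np.float64(1.0)}
scene [[501.8, 0.0, 276.1], [0.0, 501.8, 204.4], [0.0, 0.0, 1.0]] [[-0.139, 0.99, 0.0, 0.09], [0.837, 0.117, -0.534, -0.387], [-0.529, -0.074, -0.845, 1.716], [0.0, 0.0, 0.0, 1.0]]
bucket []
disc [([0.48, -0.09, 0.007], 0.91), ([0.531, 0.4, 0.006], 0.55)]
funnel [([0.65, -0.126, 0.02], 0.78)]
plate [([0.475, 0.096, 0.011], 0.59)]
stand [([0.406, -0.265, 0.004], 0.62)]
pad_bucket [([0.539, -0.375, 0.002], 0.61)]
pad_disc [([0.399, 0.283, 0.003], 0.83), ([0.481, -0.09, 0.008], 0.63)]
pad_funnel [([0.636, 0.134, 0.004], 0.56)]
pad_plate [([0.531, 0.403, 0.0], 0.74)]
side [[379.5, 0.0, 276.9], [0.0, 379.5, 206.0], [0.0, 0.0, 1.0]] [[0.769, -0.639, -0.006, -0.389], [-0.389, -0.461, -0.797, 0.253], [0.507, 0.616, -0.603, 0.591], [0.0, 0.0, 0.0, 1.0]]
bucket []
disc [([0.464, -0.105, 0.007], 0.95), ([0.374, -0.323, 0.005], 0.56)]
funnel [([0.626, -0.139, 0.026], 0.72), ([0.371, -0.323, 0.004], 0.32)]
plate [([0.464, 0.088, 0.005], 0.81)]
stand [([0.371, -0.327, 0.006], 0.79)]
pad_bucket [([0.534, -0.386, 0.002], 0.55)]
pad_disc [([0.389, 0.279, 0.005], 0.84), ([0.38, -0.292, 0.049], 0.53)]
pad_funnel [([0.631, 0.127, 0.002], 0.9)]
pad_plate [([0.529, 0.389, 0.002], 0.88)]
```

View pics/scene0.png

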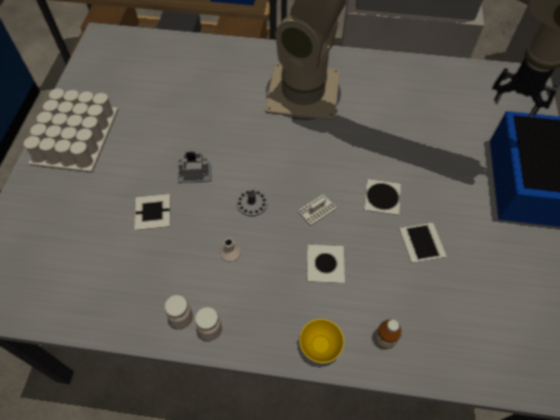

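View pics/side0.png

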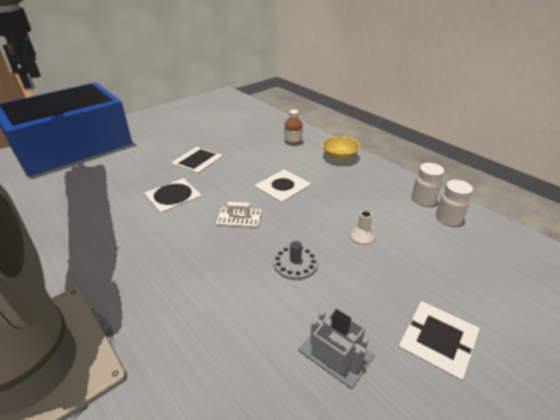

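The scene view shows the bucket in its fork at (194,168), the disc at (252,201), the plate at (317,208) and the funnel at (230,247). The pads are bucket (152,212), funnel (326,263), disc (382,197) and plate (423,242). Next I'll rectify to metric planes and measure.

```bash
cat >> h.py <<'E'
def project(n,P,pose=None):
    """world points -> pixels; wrist needs pose=(position, quat)"""
    P=np.asarray(P,float); i=eyes.camera_info(n); K=np.array(i['intrinsics'])
    if n!='wrist':
        E=np.array(i['extrinsics']); c=P@E[:3,:3].T+E[:3,3]
        q=c[...,:2]/c[...,2:]
    else:
        T=np.eye(4); T[:3,:3]=R.from_quat(pose[1]).as_matrix(); T[:3,3]=pose[0]
        E=np.linalg.inv(T@np.array(i['tool_from_camera'])); c=P@E[:3,:3].T+E[:3,3]
        r=np.linalg.norm(c[...,:2],axis=-1,keepdims=True)
        q=c[...,:2]/np.maximum(r,1e-9)*np.arctan2(r,c[...,2:])
    return q*[K[0,0],K[1,1]]+[K[0,2],K[1,2]]
def ortho(n,p,c,z,half=.08,res=.0005,pose=None):
    """top view at height z, centred on c. row = -x, col = -y (x up, y left)"""
    N=int(2*half/res); g=half-(np.arange(N)+.5)*res
    X,Y=np.meshgrid(c[0]+g,c[1]+g,indexing='ij')
    m=project(n,np.dstack([X,Y,np.full_like(X,z)]),pose).astype(np.float32)
    return cv2.remap(p,m[...,0],m[...,1],cv2.INTER_LINEAR)
def px2w(q,c,half=.08,res=.0005): 
    return np.array([c[0]+half-(q[1]+.5)*res, c[1]+half-(q[0]+.5)*res])
def blobs(mask,c,half=.08,res=.0005,amin=200e-6):
    """(world centre, size mm, yaw deg of long side mod 180, area mm2)"""
    out=[]
    for k in cv2.findContours(mask.astype(np.uint8),cv2.RETR_EXTERNAL,cv2.CHAIN_APPROX_NONE)[0]:
        a=cv2.contourArea(k)*res*res
        if a<amin: continue
        (u,v),(w,h),_=cv2.minAreaRect(k); b=cv2.boxPoints(cv2.minAreaRect(k))
        e=max(b[1]-b[0],b[2]-b[1],key=np.linalg.norm); yaw=np.degrees(np.arctan2(-e[0],-e[1]))%180
        M=cv2.moments(k); cm=px2w((M['m10']/M['m00'],M['m01']/M['m00']),c,half,res)
        out.append((np.round(cm,4).tolist(),np.round(px2w((u,v),c,half,res),4).tolist(),np.round(np.array(sorted((w,h)))*res*1e3,1).tolist(),round(yaw,1),round(a*1e6)))
    return sorted(out,key=lambda t:-t[-1])
E
python3 - <<'E'
from h import *
rough=dict(pad_bucket=(.535,-.38),pad_disc=(.394,.281),pad_funnel=(.633,.13),pad_plate=(.53,.395))
for n in ['scene','side']:
    p=np.load(f'pics/{n}0.npz')['p']; tiles=[]
    for k,c in rough.items():
        o=ortho(n,p,c,.004); g=o.max(2); 
        print(n,k,'black',blobs(g<50,c)[:2],'white',blobs(g>(np.percentile(g,95)+np.median(g[:20]))/2,c)[:1])
        tiles.append(o)
    for k,c in dict(bucket=(.39,-.29),disc=(.47,-.098),funnel=(.635,-.135),plate=(.468,.09)).items(): tiles.append(ortho(n,p,c,.008))
    cv2.imwrite(f'pics/t_{n}.png',cv2.resize(np.vstack([np.hstack(tiles[:4]),np.hstack(tiles[4:])]),(800,400)))
E
```

```text
scene pad_bucket black [([0.5401, -0.379], [0.5409, -0.3825], [54.6, 75.5], np.float32(104.0), 2842)] white [([0.5764, -0.3697], [0.5709, -0.371], [47.2, 99.4], np.float32(105.2), 2835)]
scene pad_disc black [([0.395, 0.2816], [0.395, 0.2818], [85.2, 85.9], np.float32(45.0), 5759)] white [([0.4386, 0.2813], [0.4314, 0.2807], [38.4, 101.7], np.float32(88.8), 1554)]
scene pad_funnel black [([0.6353, 0.1336], [0.6352, 0.1338], [52.0, 53.0], np.float32(90.0), 2178)] white [([0.6355, 0.1339], [0.6358, 0.1337], [100.1, 110.6], np.float32(5.6), 10623)]
scene pad_plate black [([0.5329, 0.396], [0.5328, 0.3959], [56.4, 92.2], np.float32(18.3), 5004)] white [([0.5198, 0.4358], [0.5197, 0.435], [19.1, 109.6], np.float32(17.2), 1667)]
side pad_bucket black [] white [([0.5047, -0.3903], [0.5102, -0.3889], [49.7, 100.4], np.float32(105.6), 3202)]
side pad_disc black [] white [([0.3496, 0.2789], [0.356, 0.2795], [38.5, 102.5], np.float32(90.0), 1728)]
side pad_funnel black [] white [([0.6342, 0.1314], [0.6344, 0.1316], [102.1, 112.2], np.float32(5.3), 11118)]
side pad_plate black [] white [([0.5163, 0.4322], [0.5171, 0.4329], [24.6, 114.2], np.float32(23.0), 1916)]
```

View pics/t_side.png

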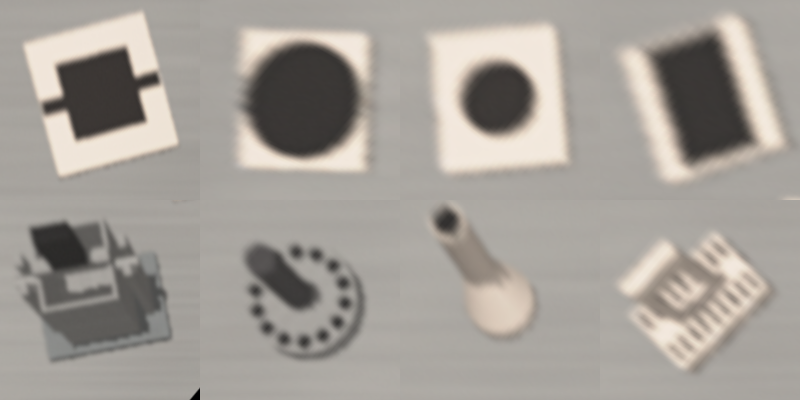

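```bash
cat >> h.py <<'E'
def rel(x,y,z,yaw,o=None):
    """row (tx,ty,tz,rz) for tool-down world target, from measured pose, incl. tilt correction"""
    o=o or monitor.get_obs(); A=R.from_quat(o['ee_rot'])
    B=R.from_euler('z',yaw,degrees=True)*R.from_euler('x',180,degrees=True)
    d=A.inv().apply(np.array([x,y,z])-o['position']); w=(A.inv()*B).as_rotvec(degrees=True)
    return np.round(d,4).tolist()+np.round(w,1).tolist()
E
python3 - <<'E'
from h import *
i=eyes.camera_info('wrist');print({k:np.round(v,4).tolist() for k,v in i.items()})
for t in [(.46,.28,.33,40),(.52,.03,.33,12),(.47,-.3,.33,12)]: print(t,rel(*t))
E
```

```text
{'intrinsics': [[325.1923, 0.0, 281.2011], [0.0, 325.1923, 208.15], [0.0, 0.0, 1.0]], 'tool_from_camera': [[1.0, 0.0005, -0.0012, -0.0003], [-0.0001, 0.9535, 0.3014, -0.0783], [0.0013, -0.3014, 0.9535, -0.1421], [0.0, 0.0, 0.0, 1.0]]}
(0.46, 0.28, 0.33, 40) [-0.1973, 0.3273, -0.0987, -0.0, -0.0, 28.8]
(0.52, 0.03, 0.33, 12) [-0.4086, 0.4738, -0.0987, -0.0, -0.0, 56.8]
(0.47, -0.3, 0.33, 12) [-0.7343, 0.5468, -0.0987, -0.0, -0.0, 56.8]
```

Request:
servo_tool --pt "1 -0.033 0.055 -0.03 0 0 5" --pt "1 -0.066 0.11 -0.05 0 0 10" --pt "1 -0.1 0.164 -0.06 0 0 15" --pt "1 -0.133 0.218 -0.06 0 0 20" --pt "1 -0.165 0.273 -0.06 0 0 25" --pt "1 -0.197 0.327 -0.06 0 0 29" --pt "1 -0.197 0.327 -0.06 0 0 29" --pt "1 -0.197 0.327 -0.06 0 0 29"

```text
clock: 2.0
position: [0.4602, 0.28, 0.2914]
ee_rot: [0.941, 0.339, 0.0, -0.0]
ft_force: [-0.5, 1.0, -0.1]
grip_width: 1.001
```

```bash
python3 - <<'E'
from h import *
o=monitor.get_obs(); p,d=snap('wrist','w1'); pose=(o['position'],o['ee_rot']); print(pose, np.abs(o['joint_velocities']).max())
for k,c in dict(pad_disc=(.394,.281),pad_plate=(.531,.396)).items():
    im=ortho('wrist',p,c,.004,pose=pose); cv2.imwrite(f'pics/w1_{k}.png',im); g=im.max(2)
    print(k,np.percentile(g,[2,50,98]),blobs(g<(np.percentile(g,2)+np.percentile(g,98))/2,c))
for t in [(.5,.03,.29,12),(.47,-.3,.29,12)]: print(t,rel(*t))
E
```

```text
(array([0.46015557, 0.2799954 , 0.29137331]), array([ 9.40644802e-01,  3.39392597e-01,  3.95730154e-05, -1.45048523e-04])) 0.05036487147660057
pad_disc [ 35. 140. 206.] [([0.3933, 0.2804], [0.3933, 0.2803], [94.3, 94.4], np.float32(150.9), 6954), ([0.4476, 0.225], [0.433, 0.2355], [68.5, 81.5], np.float32(0.0), 2761)]
pad_plate [ 35. 141. 206.] [([0.5308, 0.3949], [0.5307, 0.3948], [63.2, 99.0], np.float32(18.4), 6125)]
(0.5, 0.03, 0.29, 12) [-0.1298, 0.2193, 0.0011, -0.0, 0.0, 27.8]
(0.47, -0.3, 0.29, 12) [-0.3641, 0.4535, 0.001, -0.0, 0.0, 27.8]
```

View pics/w1.png

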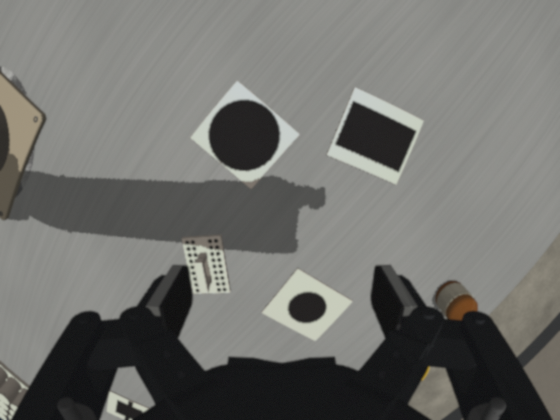

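Wrist view: disc pad at (245,134), plate pad at (376,135), funnel pad at (307,307), plate at (207,265). The measured sizes match the specification.

Request:
servo_tool --pt "1 -0.025 0.05 0 0 0 6" --pt "1 -0.05 0.1 0 0 0 12" --pt "1 -0.075 0.15 0 0 0 18" --pt "1 -0.1 0.2 0 0 0 24" --pt "1 -0.112 0.25 0 0 0 28" --pt "1 -0.112 0.25 0 0 0 28" --pt "1 -0.112 0.25 0 0 0 28"

```text
clock: 2.92
position: [0.5334, 0.0191, 0.291]
ee_rot: [0.995, 0.104, -0.0, -0.0]
ft_force: [-0.4, 0.6, 0.3]
grip_width: 1.001
```

```bash
python3 - <<'E'
from h import *
o=monitor.get_obs(); p,d=snap('wrist','w2'); pose=(o['position'],o['ee_rot']); print(pose, np.abs(o['joint_velocities']).max())
for k,c in dict(pad_funnel=(.635,.1325)).items():
    im=ortho('wrist',p,c,.004,pose=pose); g=im.max(2)
    print(k,blobs(g<(np.percentile(g,2)+np.percentile(g,98))/2,c))
c=(.468,.09); im=ortho('wrist',p,c,.008,pose=pose); g=im.max(2); m=cv2.morphologyEx((g>165).astype(np.uint8),cv2.MORPH_CLOSE,np.ones((25,25)));print('plate',blobs(m,c)[:2])
cv2.imwrite('pics/w2s.png',np.hstack([cv2.resize(p,(427,320)),im]))
for t in [(.50,-.2,.29,12),(.43,-.37,.29,12)]: print(t,rel(*t))
E
```

```text
(array([0.5334461 , 0.01913098, 0.29104247]), array([ 9.94553766e-01,  1.04223936e-01, -2.52670156e-04, -3.38520984e-04])) 0.010897166196544237
pad_funnel [([0.6336, 0.1326], [0.6337, 0.1328], [60.0, 60.0], np.float32(90.0), 2837)]
plate [([0.4666, 0.0927], [0.4667, 0.0927], [59.2, 95.1], np.float32(134.3), 5536)]
(0.5, -0.2, 0.29, 12) [-0.0782, 0.2076, 0.001, -0.0, 0.0, 0.0]
(0.43, -0.37, 0.29, 12) [-0.1821, 0.3593, 0.0009, -0.0, 0.0, 0.0]
```

View pics/w2s.png

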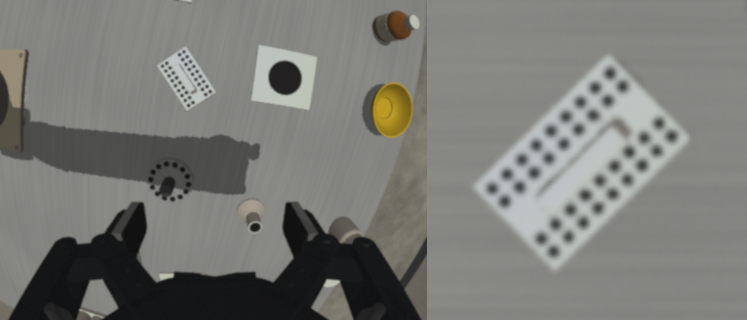

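The plate is at (0.4667, 0.0927) with its long axis at 134°, and the funnel pad is at (0.6336, 0.1326).

Request:
servo_tool --pt "1 -0.02 0.055 0 0 0 0" --pt "1 -0.04 0.11 0 0 0 0" --pt "1 -0.06 0.16 0 0 0 0" --pt "1 -0.075 0.208 0 0 0 0" --pt "1 -0.075 0.208 0 0 0 0" --pt "1 -0.075 0.208 0 0 0 0"

```text
clock: 3.72
position: [0.5032, -0.2002, 0.2911]
ee_rot: [0.995, 0.104, -0.0, -0.0]
ft_force: [0.1, 0.2, 0.3]
grip_width: 1.0
```

```bash
python3 - <<'E'
from h import *
o=monitor.get_obs(); p,d=snap('wrist','w3'); pose=(o['position'],o['ee_rot']); print(pose[0])
ims=[]
for k,c,z in [('disc',(.472,-.097),.010),('hub',(.472,-.097),.052),('funnel',(.638,-.132),.0),('spout',(.638,-.132),.062)]:
    im=ortho('wrist',p,c,z,pose=pose,half=.06); ims.append(im)
cv2.imwrite('pics/w3s.png',cv2.resize(np.vstack([np.hstack(ims[:2]),np.hstack(ims[2:])]),(600,600)))
for t in [(.43,-.37,.29,12)]: print(t,rel(*t))
E
```

```text
[ 0.50318866 -0.20022797  0.29110354]
(0.43, -0.37, 0.29, 12) [-0.107, 0.1512, 0.001, -0.0, -0.0, -0.0]
```

View pics/w3s.png

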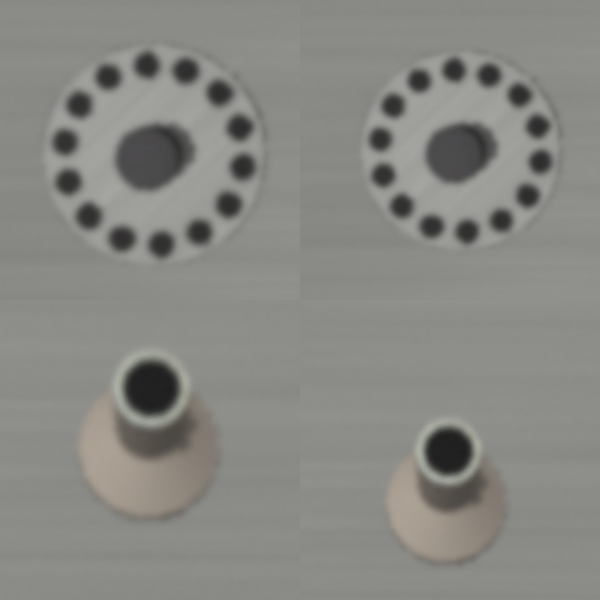

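Disc centre is (0.4706, -0.0988), with the hub agreeing. Funnel centre is (0.6376, -0.1313), with spout and base agreeing.

Request:
servo_tool --pt "1 -0.035 0.05 0 0 0 0" --pt "1 -0.07 0.1 0 0 0 0" --pt "1 -0.107 0.151 0 0 0 0" --pt "1 -0.107 0.151 0 0 0 0" --pt "1 -0.107 0.151 0 0 0 0"

```text
clock: 4.4
position: [0.4298, -0.3703, 0.291]
ee_rot: [0.995, 0.104, 0.0, -0.0]
ft_force: [-0.2, 0.8, -0.0]
grip_width: 0.999
```

```bash
python3 - <<'E'
from h import *
o=monitor.get_obs(); p,d=snap('wrist','w4'); pose=(o['position'],o['ee_rot']); print(pose[0])
c=(.538,-.381); im=ortho('wrist',p,c,.004,pose=pose); g=im.max(2); print('pad',blobs(g<110,c))
c=(.395,-.285); ims=[im[40:280,40:280]]
im=ortho('wrist',p,c,.099,pose=pose,half=.06); print('lug',blobs(im.max(2)<50,c,half=.06)); ims.append(im)
for z in (.062,.006): ims.append(ortho('wrist',p,c,z,pose=pose,half=.06))
cv2.imwrite('pics/w4s.png',cv2.resize(np.vstack([np.hstack(ims[:2]),np.hstack(ims[2:])]),(600,600)))
E
```

```text
[ 0.42979461 -0.37031188  0.29097088]
pad [([0.5381, -0.3805], [0.5376, -0.3804], [64.8, 96.5], np.float32(104.4), 4031), ([0.4802, -0.4276], [0.4918, -0.417], [67.0, 87.5], np.float32(90.0), 3138)]
lug [([0.3875, -0.2904], [0.3869, -0.2902], [12.6, 23.1], np.float32(101.3), 246)]
```

View pics/w4s.png

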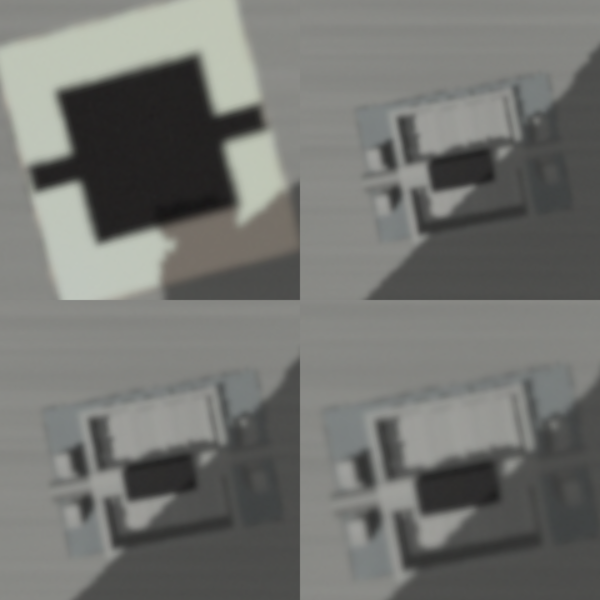

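Lug is at about (0.387, -0.290) with bucket x-yaw about 11.3°. Bucket pad is at (0.5378, -0.3804) with x-yaw 14.4°. I'll take a closer look before pinching, since the x-centring decides whether it swings.

```bash
python3 - <<'E'
from h import *
print(rel(.397,-.339,.16,11.3))
E
```

```text
[-0.0261, -0.0369, 0.131, -0.1, -0.0, 0.7]
```

Request:
servo_tool --pt "1 -0.01 -0.014 0.05 0 0 0.7" --pt "1 -0.02 -0.028 0.1 0 0 0.7" --pt "1 -0.026 -0.037 0.131 0 0 0.7" --pt "1 -0.026 -0.037 0.131 0 0 0.7" --pt "1 -0.026 -0.037 0.131 0 0 0.7"

```text
clock: 5.08
position: [0.3972, -0.3408, 0.1617]
ee_rot: [0.995, 0.097, 0.001, 0.0]
ft_force: [0.7, -0.9, -0.2]
grip_width: 1.002
```

```bash
python3 - <<'E'
from h import *
o=monitor.get_obs(); p,d=snap('wrist','w5'); pose=(o['position'],o['ee_rot']); print(pose)
c=(.387,-.290); im=ortho('wrist',p,c,.099,pose=pose,half=.04,res=.00025); g=im.max(2); print(np.percentile(g,[1,5,20,50,80]))
for t in (40,50,60): print(blobs(g<t,c,half=.04,res=.00025)[:2])
i2=ortho('wrist',p,c,.062,pose=pose,half=.04,res=.00025)
cv2.imwrite('pics/w5s.png',np.hstack([im,i2]))
print(rel(.3872,-.2896,.14,11.3))
E
```

```text
(array([ 0.39723757, -0.34083409,  0.16174924]), array([9.95252558e-01, 9.73210489e-02, 8.53140026e-04, 4.81149052e-04]))
[ 35.  56.  81.  85. 144.]
[]
[([0.3858, -0.2892], [0.386, -0.2887], [11.4, 26.2], np.float32(100.3), 252)]
[([0.3858, -0.2894], [0.3859, -0.289], [12.5, 26.9], np.float32(100.8), 272)]
[0.0001, -0.0527, 0.0218, 0.1, -0.1, -0.2]
```

View pics/w5s.png

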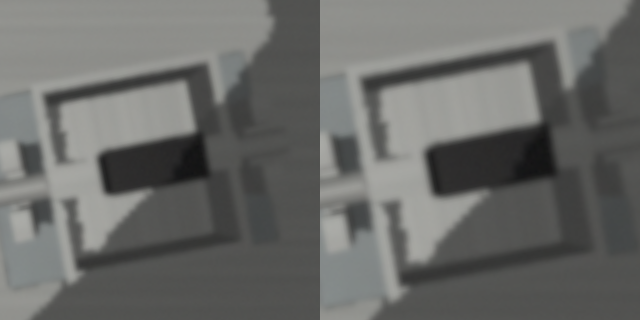

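```bash
python3 - <<'E'
from h import *
for k in range(3):
    o=monitor.get_obs(); p,d=snap('wrist','w6'); pose=(o['position'],o['ee_rot']); print(pose[0],o['ee_rot'])
    c=(.387,-.290); im=ortho('wrist',p,c,.099,pose=pose,half=.04,res=.00025); g=im.max(2)
    for t in (50,60,68): print(blobs(g<t,c,half=.04,res=.00025)[:1])
print(rel(.3862,-.2892,.14,10.8))
E
```

```text
[ 0.39718583 -0.34127285  0.16192264] [9.95282168e-01 9.70146962e-02 1.03721757e-03 6.91726972e-04]
[([0.3858, -0.2892], [0.3858, -0.2887], [11.3, 26.1], np.float32(100.4), 251)]
[([0.3858, -0.2894], [0.3859, -0.2889], [12.4, 26.9], np.float32(100.5), 272)]
[([0.3799, -0.2923], [0.3785, -0.2871], [31.6, 40.5], np.float32(100.8), 476)]
[ 0.39699408 -0.34144565  0.16183586] [9.95304505e-01 9.67853107e-02 1.01802537e-03 7.13552387e-04]
[([0.3858, -0.2893], [0.3858, -0.2888], [11.2, 26.3], np.float32(100.7), 246)]
[([0.3858, -0.2893], [0.3857, -0.289], [12.2, 26.9], np.float32(101.0), 272)]
[([0.3799, -0.2923], [0.3786, -0.2871], [32.0, 40.5], np.float32(100.9), 473)]
[ 0.39669896 -0.34151073  0.16162726] [9.95325308e-01 9.65726766e-02 9.30153138e-04 6.19938720e-04]
[([0.3858, -0.2893], [0.3857, -0.2888], [11.4, 26.0], np.float32(101.0), 252)]
[([0.3858, -0.2894], [0.3858, -0.289], [12.7, 26.8], np.float32(100.8), 274)]
[([0.38, -0.2924], [0.3786, -0.2871], [32.0, 40.5], np.float32(100.6), 476)]
[-0.0, -0.0533, 0.0213, 0.1, -0.1, 0.3]
```

Request:
servo_tool --pt "1 0 -0.027 0.01 0 0 0.3" --pt "1 0 -0.052 0.021 0 0 0.3" --pt "1 0 -0.052 0.021 0 0 0.3" --pt "1 0 -0.052 0.021 0 0 0.3" --pt "1 0 -0.052 0.021 0 0 0.3" --pt "1 0 -0.052 0.021 0 0 0.3" --grip_force 30

```text
clock: 6.02
position: [0.3857, -0.2906, 0.1395]
ee_rot: [0.996, 0.093, 0.0, 0.0]
ft_force: [-0.9, 0.4, -0.5]
grip_width: 0.999
```

```bash
python3 - <<'E'
from h import *
o=monitor.get_obs(); p,d=snap('wrist','w6'); pose=(o['position'],o['ee_rot']); print(pose)
c=(.387,-.290); im=ortho('wrist',p,c,.099,pose=pose,half=.04,res=.00025); g=im.max(2)
for t in (50,60): print(blobs(g<t,c,half=.04,res=.00025)[:1])
print(rel(.386,-.2892,.07,10.7))
E
```

```text
(array([ 0.38570285, -0.29061608,  0.13950548]), array([9.95637696e-01, 9.33034028e-02, 7.66847123e-05, 2.18440472e-04]))
[([0.3852, -0.2849], [0.3852, -0.2844], [12.2, 34.1], np.float32(100.6), 377)]
[([0.3852, -0.2851], [0.3853, -0.2845], [13.4, 35.1], np.float32(99.9), 413)]
[0.0006, -0.0012, 0.0694, 0.0, -0.0, 0.0]
```

Request:
servo_tool --pt "1 0.0005 -0.001 0.02 0 0 0" --pt "1 0.0005 -0.001 0.04 0 0 0" --pt "1 0.0005 -0.001 0.06 0 0 0" --pt "1 0.0005 -0.001 0.0695 0 0 0" --pt "1 0.0005 -0.001 0.0695 0 0 0" --pt "1 0.0005 -0.001 0.0695 0 0 0" --pt "1 0.0005 -0.001 0.0695 0 0 0" --pt "0.3 0.0005 -0.001 0.0695 0 0 0" --pt "0.3 0.0005 -0.001 0.0695 0 0 0" --pt "0.3 0.0005 -0.001 0.0695 0 0 0" --pt "0.3 0.0005 -0.001 0.0695 0 0 0"

```text
clock: 7.45
position: [0.3859, -0.2888, 0.0698]
ee_rot: [0.996, 0.094, 0.0, -0.0]
ft_force: [-1.1, 0.5, 0.2]
grip_width: 0.304
```

```bash
python3 - <<'E'
from h import *
o=monitor.get_obs(); p,d=snap('wrist','w7'); p2,_=snap('side','s7'); print(o['position'],o['ft_force'],o['grip_width'],rel(.386,-.2892,.07,10.7))
cv2.imwrite('pics/c7.png',np.hstack([cv2.resize(p[200:,130:430],(560,411)),cv2.resize(p2[290:390,290:390],(411,411))])[:, :971] if 0 else cv2.resize(np.hstack([cv2.resize(p[210:,130:430],(429,300)),cv2.resize(p2[280:390,290:390],(330,300))]),(759,300)))
E
```

```text
[ 0.38594815 -0.28884352  0.06977837] [-1.12237862  0.51051634  0.2270515 ] 0.3035079780660911 [0.0, 0.0004, -0.0003, -0.0, 0.0, 0.1]
```

View pics/c7.png

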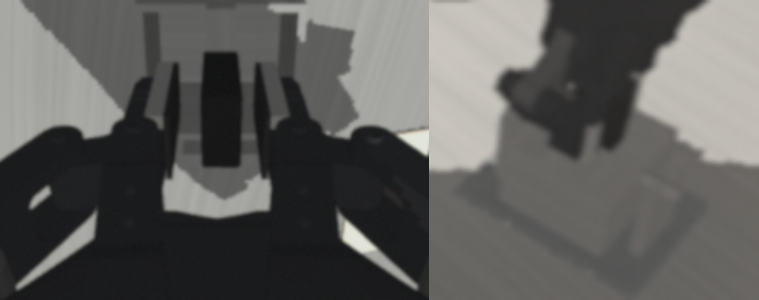

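```bash
python3 - <<'E'
from h import *
z=np.load('pics/w7.npz'); p=z['p'].max(2)
for r in (255,270,285,300,312): print(r,p[r,250:320].tolist())
T=np.array(eyes.camera_info('wrist')['tool_from_camera']); K=np.array(eyes.camera_info('wrist')['intrinsics'])
from numpy.linalg import inv
for zt in (-.029,-.019,0):
  for xt in (-.006,0,.006):
    for yt in (-.013,.013):
      c=inv(T)@[xt,yt,zt,1]; r=np.hypot(*c[:2]); print(zt,xt,yt,np.round(c[:2]/r*np.arctan2(r,c[2])*K[0,0]+K[:2,2],1))
E
```

```text
255 [65, 47, 34, 35, 52, 75, 90, 95, 96, 96, 96, 96, 96, 96, 96, 96, 96, 97, 97, 94, 88, 70, 45, 24, 21, 22, 20, 19, 23, 22, 20, 21, 21, 23, 19, 21, 21, 21, 21, 20, 20, 22, 21, 18, 22, 26, 44, 70, 88, 95, 96, 96, 96, 96, 96, 96, 93, 84, 64, 45, 35, 43, 58, 71, 77, 78, 79, 78, 79, 79]
270 [24, 26, 24, 23, 28, 46, 65, 72, 73, 73, 72, 72, 72, 74, 73, 72, 72, 72, 71, 67, 55, 36, 22, 21, 21, 19, 20, 18, 22, 19, 20, 22, 19, 19, 22, 22, 21, 20, 21, 21, 19, 21, 22, 19, 18, 20, 20, 29, 44, 60, 70, 72, 73, 73, 73, 72, 68, 54, 38, 25, 22, 22, 23, 27, 38, 55, 70, 77, 77, 78]
285 [24, 24, 23, 21, 24, 39, 56, 68, 72, 73, 74, 73, 73, 73, 74, 73, 74, 73, 72, 65, 45, 29, 25, 23, 21, 23, 25, 24, 25, 23, 25, 24, 23, 24, 24, 24, 24, 22, 25, 24, 24, 26, 25, 21, 24, 24, 25, 26, 35, 52, 66, 71, 73, 74, 72, 70, 61, 44, 29, 22, 23, 22, 23, 24, 24, 24, 27, 39, 57, 71]
300 [23, 24, 23, 29, 43, 60, 70, 75, 74, 75, 74, 74, 74, 74, 75, 74, 74, 74, 73, 67, 53, 35, 25, 23, 26, 22, 25, 25, 23, 23, 24, 25, 23, 22, 25, 25, 22, 25, 24, 25, 22, 24, 23, 25, 24, 24, 22, 28, 42, 62, 71, 73, 74, 74, 74, 73, 73, 66, 51, 33, 
[... 179 characters left out ...]
, 22, 23, 23, 24, 23, 24, 24, 24, 26, 24, 25, 25, 23, 30, 47, 64, 72, 74, 75, 75, 75, 74, 74, 74, 71, 61, 43, 27, 24, 25, 29, 30, 32, 32, 27, 27]
-0.029 -0.006 -0.013 [269.  276.8]
-0.029 -0.006 0.013 [270.1 327.7]
-0.029 0 -0.013 [284.1 276.8]
-0.029 0 0.013 [283.9 327.7]
-0.029 0.006 -0.013 [299.2 276.8]
-0.029 0.006 0.013 [297.6 327.6]
-0.019 -0.006 -0.013 [269.9 265.2]
-0.019 -0.006 0.013 [270.7 314.4]
-0.019 0 -0.013 [284.  265.2]
-0.019 0 0.013 [283.7 314.4]
-0.019 0.006 -0.013 [298.1 265.2]
-0.019 0.006 0.013 [296.7 314.3]
0 -0.006 -0.013 [271.2 246.8]
0 -0.006 0.013 [271.8 292.6]
0 0 -0.013 [283.7 246.9]
0 0 0.013 [283.5 292.7]
0 0.006 -0.013 [296.2 246.8]
0 0.006 0.013 [295.2 292.6]
```

The fingers' image midpoint is column 281.2 and the lug's is 284.5, so the lug sits about 1.3 mm to +x of the jaws. I'll shift, narrow and recheck.

Request:
servo_tool --pt "0.22 0.0013 0 0 0 0 0" --pt "0.22 0.0013 0 0 0 0 0" --pt "0.22 0.0013 0 0 0 0 0" --pt "0.22 0.0013 0 0 0 0 0"

```text
clock: 8.05
position: [0.3872, -0.2886, 0.0698]
ee_rot: [0.996, 0.094, -0.0, -0.0]
ft_force: [-0.0, 0.1, -1.1]
grip_width: 0.221
```

```bash
python3 - <<'E'
from h import *
o=monitor.get_obs(); p,d=snap('wrist','w8'); print(o['position'],o['ft_force'],o['grip_width'])
p=p.max(2)
for r in (270,285,300): print(r,p[r,255:312].tolist())
E
```

```text
[ 0.3871827  -0.28863417  0.06975144] [-0.00595408  0.13026445 -1.07898247] 0.22077703855535064
270 [63, 45, 28, 24, 25, 24, 30, 49, 65, 71, 72, 67, 54, 35, 26, 22, 19, 19, 19, 22, 20, 18, 22, 18, 21, 22, 22, 21, 19, 21, 22, 23, 21, 22, 22, 20, 21, 21, 22, 28, 42, 59, 68, 71, 69, 57, 39, 28, 22, 25, 27, 36, 56, 70, 76, 78, 78]
285 [27, 24, 24, 20, 23, 23, 27, 44, 64, 72, 72, 64, 45, 27, 24, 21, 24, 25, 26, 23, 24, 25, 23, 24, 25, 25, 23, 23, 25, 24, 23, 22, 25, 24, 25, 24, 26, 24, 25, 25, 39, 56, 69, 71, 67, 52, 34, 21, 22, 23, 23, 25, 24, 32, 51, 68, 76]
300 [33, 30, 26, 24, 24, 26, 43, 61, 71, 73, 73, 67, 50, 34, 27, 22, 24, 24, 25, 24, 24, 22, 25, 24, 24, 23, 24, 24, 24, 25, 25, 22, 22, 25, 24, 26, 24, 23, 23, 27, 43, 62, 70, 73, 72, 66, 49, 31, 24, 23, 26, 29, 32, 34, 38, 49, 55]
```

Gaps are equal at 5 px each. The wrist camera mount is off by about 1.2 mm along tool x, so I'll correct every wrist measurement by that. Now grip and lift straight up.

Request:
servo_tool --pt "0.18 0 0 0 0 0 0" --pt "0.15 0 0 0 0 0 0" --pt "0.13 0 0 0 0 0 0" --pt "0 0 0 0 0 0 0" --pt "0 0 0 0 0 0 0" --pt "0 0 0 0 0 0 0" --pt "0 0 0 0 0 0 0" --pt "0 0 0 -0.003 0 0 0" --pt "0 0 0 -0.006 0 0 0" --pt "0 0 0 -0.01 0 0 0" --pt "0 0 0 -0.015 0 0 0" --pt "0 0 0 -0.02 0 0 0" --pt "0 0 0 -0.02 0 0 0" --grip_force 45

```text
clock: 9.72
position: [0.3875, -0.2888, 0.0902]
ee_rot: [0.996, 0.094, 0.0, 0.0]
ft_force: [-0.1, -0.4, -3.8]
grip_width: 0.132
```

```bash
python3 - <<'E'
from h import *
o=monitor.get_obs(); print(o['position'],o['ft_force'],o['torque'],o['grip_width'])
# target pad: wrist (.5378,-.3804)+1.2mm along tool x
print(rel(.539,-.380,.165,14.4),rel(.539,-.380,.065,14.4))
E
```

```text
[ 0.38748147 -0.28875579  0.09023142] [-0.12022235 -0.36336282 -3.83576095] [ 0.01311508  0.00641519 -0.00394626] 0.132208661500614
[0.1319, 0.1179, -0.0746, 0.0, -0.0, -3.6] [0.1318, 0.1179, 0.0254, 0.0, -0.0, -3.6]
```

```bash
python3 - <<'E'
from h import *
o=monitor.get_obs(); 
for n in ('side','scene'):
    p=np.load(f'pics/{n}0.npz')['p']
    for k,c in dict(pad_bucket=(.537,-.38),pad_disc=(.394,.281),pad_funnel=(.633,.13),pad_plate=(.53,.395)).items():
        g=ortho(n,p,c,.004).max(2); lo,hi=np.percentile(g,2),np.percentile(g,97)
        print(n,k,blobs(g<(lo+hi)/2-10,c,amin=1e-3)[:1])
z=np.load('pics/w4.npz')
E
```

```text
side pad_bucket [([0.5401, -0.3808], [0.5401, -0.3807], [62.0, 96.4], np.float32(105.2), 3878)]
side pad_disc [([0.3938, 0.2786], [0.3938, 0.278], [90.8, 91.5], np.float32(123.7), 6575)]
side pad_funnel [([0.6344, 0.1314], [0.6342, 0.1315], [56.0, 56.5], np.float32(90.0), 2505)]
side pad_plate [([0.5318, 0.3933], [0.532, 0.3934], [58.8, 97.9], np.float32(18.2), 5489)]
scene pad_bucket [([0.54, -0.3787], [0.5396, -0.3773], [60.2, 97.4], np.float32(104.8), 3630)]
scene pad_disc [([0.3949, 0.2817], [0.3949, 0.2816], [90.2, 90.5], np.float32(45.0), 6463)]
scene pad_funnel [([0.6353, 0.1336], [0.6352, 0.134], [57.0, 57.5], np.float32(90.0), 2583)]
scene pad_plate [([0.5328, 0.3961], [0.5326, 0.3959], [60.7, 97.2], np.float32(18.4), 5710)]
```

Request:
servo_tool --pt "0 0 0 -0.01 0 0 0" --pt "0 0 0 -0.025 0 0 0" --pt "0 0 0 -0.042 0 0 0" --pt "0 0 0 -0.06 0 0 0" --pt "0 0 0 -0.075 0 0 0" --pt "0 0.01 0.009 -0.075 0 0 -0.5" --pt "0 0.03 0.027 -0.075 0 0 -1" --pt "0 0.05 0.045 -0.075 0 0 -2" --pt "0 0.07 0.063 -0.075 0 0 -2.5" --pt "0 0.09 0.081 -0.075 0 0 -3" --pt "0 0.11 0.099 -0.075 0 0 -4" --pt "0 0.125 0.112 -0.075 0 0 -4" --pt "0 0.132 0.118 -0.075 0 0 -4" --pt "0 0.132 0.118 -0.075 0 0 -4" --pt "0 0.132 0.118 -0.075 0 0 -4"

```text
clock: 11.6
position: [0.5383, -0.3797, 0.1649]
ee_rot: [0.992, 0.128, -0.0, -0.0]
ft_force: [-0.4, 0.2, -4.0]
grip_width: 0.136
```

```bash
python3 - <<'E'
from h import *
print(rel(.5395,-.380,.0618,14.9)); p,d=snap('side','s9'); cv2.imwrite('pics/s9c.png',cv2.resize(p[220:400,340:540],(667,600)))
E
```

```text
[0.0011, 0.0006, 0.1031, -0.0, 0.0, -0.2]
```

View pics/s9c.png

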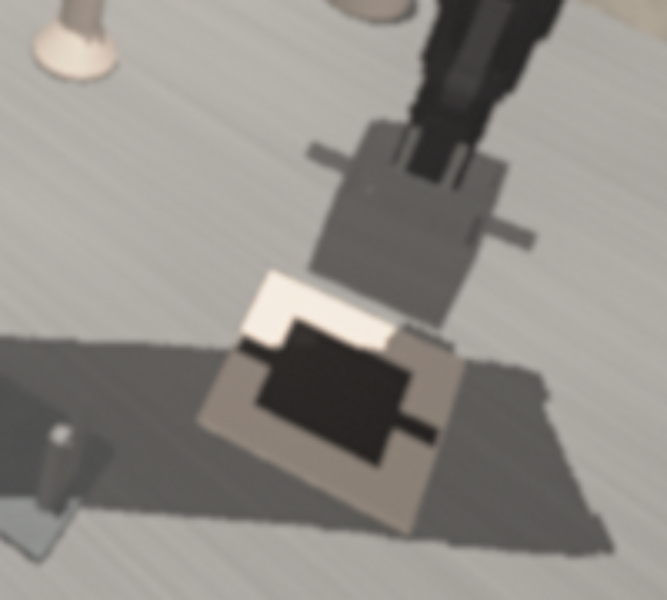

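The side view shows the bucket hanging upright in the jaws above its pad. I'll lower it slowly.

Request:
servo_tool --pt "0 0.001 0.0005 0.02 0 0 -0.2" --pt "0 0.001 0.0005 0.045 0 0 -0.2" --pt "0 0.001 0.0005 0.07 0 0 -0.2" --pt "0 0.001 0.0005 0.085 0 0 -0.2" --pt "0 0.001 0.0005 0.094 0 0 -0.2" --pt "0 0.001 0.0005 0.098 0 0 -0.2" --pt "0 0.001 0.0005 0.1 0 0 -0.2" --pt "0 0.001 0.0005 0.101 0 0 -0.2" --pt "0 0.001 0.0005 0.101 0 0 -0.2" --pt "0 0.001 0.0005 0.101 0 0 -0.2"

```text
clock: 12.9
position: [0.5401, -0.3802, 0.064]
ee_rot: [0.991, 0.13, 0.0, 0.0]
ft_force: [-0.2, 0.6, -3.7]
grip_width: 0.124
```

```bash
python3 - <<'E'
from h import *
o=monitor.get_obs(); print(o['position'],o['ft_force'],o['torque'],o['grip_width'])
E
```

```text
[ 0.54013014 -0.38024464  0.06401825] [-0.1697859   0.60890514 -3.74035675] [-0.03959387  0.00367443 -0.04205495] 0.12405653557712515
```

Not in contact yet at TCP z 0.064. I'll lower in 0.5 mm steps.

Request:
servo_tool --pt "0 -0.0004 0 0.0005 0 0 0" --pt "0 -0.0004 0 0.001 0 0 0" --pt "0 -0.0004 0 0.0015 0 0 0" --pt "0 -0.0004 0 0.0015 0 0 0" --pt "0 -0.0004 0 0.002 0 0 0" --pt "0 -0.0004 0 0.002 0 0 0"

```text
clock: 13.65
position: [0.5397, -0.3803, 0.0622]
ee_rot: [0.991, 0.13, 0.0, -0.0]
ft_force: [-2.5, 2.1, 1.9]
grip_width: 0.13
```

Request:
servo_tool --pt "0.18 0 0 -0.0005 0 0 0" --pt "0.25 0 0 -0.0005 0 0 0" --pt "0.35 0 0 0 0 0 0" --pt "0.5 0 0 0 0 0 0" --pt "0.5 0 0 0 0 0 0" --pt "0.5 0 0 -0.03 0 0 0" --pt "0.6 0 0 -0.07 0 0 0" --pt "0.6 0 0.02 -0.12 0 0 0" --pt "0.6 0 0.05 -0.15 0 0 0" --pt "0.6 0 0.07 -0.15 0 0 0" --pt "0.6 0 0.07 -0.15 0 0 0" --pt "0.6 0 0.07 -0.15 0 0 0"

```text
clock: 15.15
position: [0.5576, -0.4472, 0.2111]
ee_rot: [0.991, 0.13, -0.0, -0.001]
ft_force: [0.4, -0.5, -0.0]
grip_width: 0.598
```

```bash
python3 - <<'E'
from h import *
o=monitor.get_obs(); p,d=snap('wrist','w10'); pose=(o['position'],o['ee_rot']); print(pose)
c=(.5395,-.38); a=ortho('wrist',p,c,.004,pose=pose,half=.06); b=ortho('wrist',p,c,.054,pose=pose,half=.06)
l=ortho('wrist',p,c,.091,pose=pose,half=.04); print('lug',blobs(l.max(2)<55,c,half=.04))
cv2.imwrite('pics/w10s.png',cv2.resize(np.hstack([a,b]),(800,400)))
print(rel(.4712,-.098,.15,11))
E
```

```text
(array([ 0.55760999, -0.44715094,  0.21114863]), array([ 9.91483330e-01,  1.30232357e-01, -2.35294433e-04, -5.32702765e-04]))
lug [([0.5382, -0.382], [0.5381, -0.3817], [10.6, 24.2], np.float32(104.7), 230)]
[0.0067, -0.3593, 0.0617, -0.1, 0.0, 4.0]
```

View pics/w10s.png

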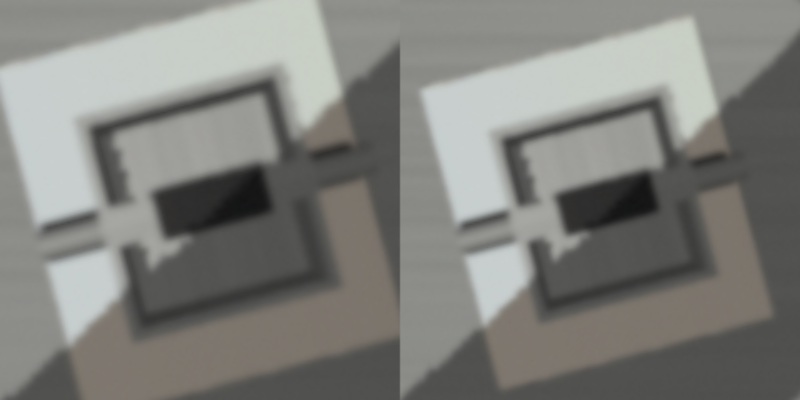

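The bucket stands upright on its pad with the pins over the bar. I'll check the centring numerically with profiles across the pins and bar.

```bash
python3 - <<'E'
from h import *
o=monitor.get_obs(); pose=(o['position'],o['ee_rot'])
p=np.load('pics/w10.npz')['p']; ps,_=snap('side','s11'); pc,_=snap('scene','c11')
c=np.array([.5395,-.38]); a=np.radians(14.9); ex=np.array([np.cos(a),np.sin(a)]); ey=np.array([-ex[1],ex[0]])
s=np.arange(-14,14.1,1)/1e3
for n,im in (('wrist',p),('side',ps)):
  for v in (.042,-.042):
    for z in (.004,.044):
      w=[[np.r_[c+ex*k+ey*(v+j*.001),z] for k in s] for j in (-1,0,1)]
      q=project(n,w,pose).astype(np.float32); print(n,v,z,cv2.remap(im.max(2),q[...,0],q[...,1],1).mean(0).astype(int).tolist())
# pad edges
  for nm,dx,dy in (('x+',1,0),('x-',-1,0),('y+',0,1),('y-',0,-1)):
    half=.055 if dx else .05; t=np.arange(-8,8.1,1)/1e3
    w=[[np.r_[c+ex*dx*(half+k)+ey*dy*(half+k)+(ey if dx else ex)*j,.003] for k in t] for j in (np.arange(-30,31,10)/1e3)]
    q=project(n,w,pose).astype(np.float32); g=cv2.remap(im.max(2),q[...,0],q[...,1],1).astype(float); dg=np.abs(np.diff(g,axis=1)); print(n,nm,(t[np.argmax(dg,1)]*1e3+.5),dg.max(1))
E
```

```text
wrist 0.042 0.004 [206, 206, 205, 206, 206, 205, 196, 170, 133, 116, 122, 136, 145, 147, 141, 129, 110, 89, 84, 122, 170, 196, 205, 206, 205, 206, 206, 206, 206]
wrist 0.042 0.044 [205, 205, 205, 205, 206, 205, 204, 195, 162, 120, 116, 132, 144, 148, 140, 125, 104, 87, 110, 162, 194, 204, 205, 205, 205, 205, 205, 205, 205]
wrist -0.042 0.004 [123, 123, 123, 123, 123, 123, 120, 109, 90, 76, 74, 77, 80, 81, 80, 76, 69, 57, 49, 63, 89, 109, 120, 123, 123, 124, 124, 125, 131]
wrist -0.042 0.044 [111, 111, 111, 111, 111, 111, 111, 108, 99, 83, 75, 77, 80, 80, 80, 76, 72, 73, 82, 95, 105, 109, 110, 111, 111, 111, 111, 111, 111]
wrist x+ [-0.5 -0.5 -0.5 -0.5 -0.5 -0.5 -0.5] [23. 19. 23. 19. 20. 20. 27.]
wrist x- [ 0.5 -0.5  0.5  0.5  0.5  0.5  0.5] [14. 15. 15. 16. 14. 16. 14.]
wrist y+ [-0.5 -0.5 -0.5  2.5 -0.5 -0.5 -0.5] [22. 25. 21.  1. 22. 24. 22.]
wrist y- [-0.5 -0.5 -0.5  2.5 -0.5 -0.5 -0.5] [15. 18. 17.  1. 18. 31. 25.]
side 0.042 0.004 [242, 243, 243, 244, 243, 240, 232, 215, 186, 152, 118, 87, 65, 52, 48, 49, 57, 73, 99, 130, 165, 196, 221, 235, 241, 243, 244, 243, 243]
side 0.042 0.044 [242, 243, 243, 243, 242, 240, 234, 222, 205, 184, 169, 161, 164, 170, 176, 183, 191, 200, 210, 221, 231, 237, 240, 242, 243, 243, 243, 243, 242]
side -0.042 0.004 [135, 135, 135, 136, 135, 134, 129, 121, 108, 91, 73, 57, 45, 38, 36, 36, 37, 41, 50, 64, 80, 97, 112, 122, 129, 134, 139, 146, 157]
side -0.042 0.044 [236, 240, 242, 243, 243, 241, 236, 224, 202, 171, 141, 118, 104, 98, 97, 103, 115, 137, 165, 195, 219, 233, 239, 242, 242, 242, 242, 243, 242]
side x+ [ 1.5 -7.5 -7.5 -7.5 -7.5  1.5 -0.5] [ 8.  1.  7.  4.  3. 14. 11.]
side x- [1.5 0.5 1.5 1.5 0.5 1.5 1.5] [12. 11. 13. 12. 12. 12. 11.]
side y+ [-5.5 -0.5 -0.5 -3.5 -0.5 -0.5 -0.5] [17. 22. 23. 31. 19. 23. 14.]
side y- [ 1.5  1.5  1.5 -1.5  1.5 -2.5  0.5] [13. 15. 13. 21. 11. 18. 14.]
```

```bash
python3 - <<'E'
from h import *
o=monitor.get_obs(); pose=(o['position'],o['ee_rot'])
c=np.array([.5395,-.38]); a=np.radians(14.9); ex=np.array([np.cos(a),np.sin(a)]); ey=np.array([-ex[1],ex[0]])
for n,f,off in (('wrist','w10',-1),('side','s11',0)):
  im=np.load(f'pics/{f}.npz')['p'].max(2)
  for sg in (1,-1):
    for z,o2 in ((.045,off),(.004,off+4 if n=='wrist' else off)):
      w=[[np.r_[c+ex*(o2+j)/1e3+ey*sg*k/1e3,z] for k in range(38,58)] for j in (-1,0,1)]
      q=project(n,w,pose).astype(np.float32); print(n,sg,z,cv2.remap(im,q[...,0],q[...,1],1).mean(0).astype(int).tolist())
  # rim profiles along ey at ex=+-20
  for e in (-20,20):
    w=[[np.r_[c+ex*e/1e3+ey*k/1e3,.054] for k in range(-36,37)]]
    q=project(n,w,pose).astype(np.float32); print(n,'rim',e,cv2.remap(im,q[...,0],q[...,1],1)[0].tolist())
E
```

```text
wrist 1 0.045 [145, 144, 144, 144, 144, 144, 144, 143, 141, 140, 139, 139, 139, 139, 139, 139, 139, 139, 140, 140]
wrist 1 0.004 [94, 94, 94, 95, 94, 94, 94, 94, 95, 101, 112, 125, 134, 137, 140, 141, 141, 141, 142, 141]
wrist -1 0.045 [80, 80, 80, 80, 80, 80, 80, 81, 80, 81, 81, 82, 81, 82, 82, 82, 82, 83, 82, 83]
wrist -1 0.004 [61, 61, 61, 60, 60, 61, 61, 61, 62, 66, 72, 77, 75, 73, 73, 74, 76, 80, 81, 81]
wrist rim -20 [124, 124, 123, 124, 124, 124, 120, 111, 96, 84, 76, 68, 63, 63, 69, 77, 84, 84, 83, 83, 83, 82, 82, 82, 83, 84, 84, 84, 84, 84, 84, 85, 85, 85, 85, 86, 85, 84, 84, 84, 84, 84, 85, 84, 84, 84, 85, 85, 85, 85, 85, 87, 87, 86, 85, 86, 85, 82, 73, 64, 66, 78, 90, 107, 127, 139, 150, 166, 186, 200, 205, 206, 206]
wrist rim 20 [207, 207, 207, 206, 207, 206, 202, 190, 172, 154, 132, 101, 77, 77, 101, 134, 154, 158, 155, 154, 155, 154, 154, 155, 156, 157, 156, 155, 155, 156, 158, 159, 159, 159, 160, 161, 160, 158, 158, 158, 158, 158, 158, 157, 157, 158, 161, 162, 162, 161, 161, 161, 162, 161, 150, 126, 98, 85, 76, 75, 100, 138, 164, 182, 197, 204, 206, 207, 206, 206, 206,
[... 446 characters left out ...]
 rim -20 [242, 243, 243, 240, 231, 198, 157, 116, 94, 86, 93, 119, 145, 164, 171, 171, 170, 168, 168, 168, 168, 169, 170, 170, 169, 169, 169, 170, 171, 172, 172, 172, 173, 173, 172, 171, 170, 169, 169, 170, 169, 169, 169, 170, 171, 172, 172, 172, 173, 173, 174, 171, 163, 146, 125, 105, 96, 92, 92, 94, 103, 126, 166, 208, 233, 243, 245, 244, 244, 244, 244, 244, 244]
side rim 20 [169, 169, 169, 169, 170, 171, 171, 167, 160, 142, 121, 102, 97, 96, 95, 95, 96, 96, 94, 88, 78, 63, 51, 44, 43, 43, 43, 43, 43, 43, 43, 43, 43, 43, 43, 44, 44, 44, 44, 44, 44, 44, 43, 44, 44, 45, 53, 65, 79, 89, 95, 98, 98, 98, 97, 97, 96, 102, 113, 132, 151, 166, 171, 173, 172, 171, 171, 171, 171, 170, 170, 170, 170]
```

The bucket is centred within about 0.5 to 1 mm and aligned. Disc next.

Request:
servo_tool --pt "0.6 0 -0.05 0 0 0 1" --pt "0.6 0 -0.11 0 0 0 2" --pt "0.6 0.002 -0.17 0 0 0 3" --pt "0.6 0.003 -0.23 0.01 0 0 4" --pt "0.6 0.005 -0.29 0.03 0 0 4" --pt "0.6 0.007 -0.34 0.05 0 0 4" --pt "0.6 0.007 -0.359 0.07 0 0 4" --pt "0.6 0.007 -0.359 0.1 0 0 4" --pt "0.6 0.007 -0.359 0.115 0 0 4" --pt "0.6 0.007 -0.359 0.115 0 0 4" --pt "0.6 0.007 -0.359 0.115 0 0 4"

```text
clock: 16.68
position: [0.4723, -0.0997, 0.0976]
ee_rot: [0.995, 0.095, 0.001, 0.0]
ft_force: [-0.0, -0.2, -0.2]
grip_width: 0.599
```

```bash
python3 - <<'E'
from h import *
o=monitor.get_obs(); p,d=snap('wrist','w12'); pose=(o['position'],o['ee_rot']); print(pose[0])
c=(.4718,-.0986); im=ortho('wrist',p,c,.010,pose=pose,half=.06); cv2.imwrite('pics/w12s.png',np.hstack([cv2.resize(im,(420,420)),p[:420]])[:, :800])
print(rel(.4718,-.0986,.018,11))
E
```

```text
[ 0.47234167 -0.09966127  0.09762677]
[-0.0006, -0.0011, 0.0797, 0.0, -0.1, -0.1]
```

View pics/w12s.png

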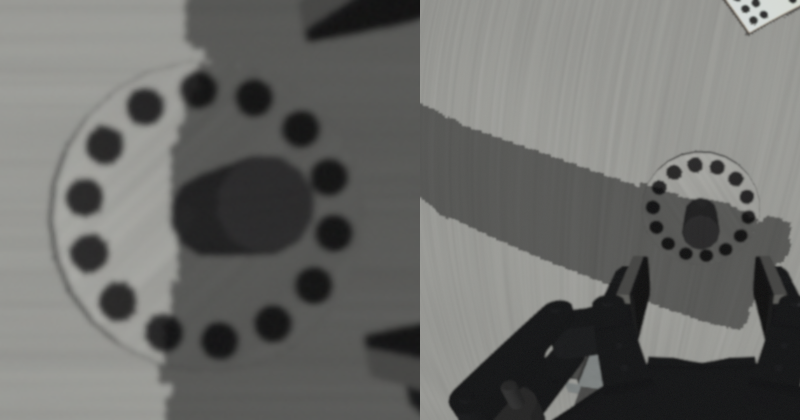

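Request:
servo_tool --pt "0.6 -0.0003 -0.0015 0.02 0 0 0" --pt "0.6 -0.0003 -0.0015 0.045 0 0 0" --pt "0.6 -0.0003 -0.0015 0.065 0 0 0" --pt "0.6 -0.0003 -0.0015 0.075 0 0 0" --pt "0.6 -0.0003 -0.0015 0.0795 0 0 0" --pt "0.6 -0.0003 -0.0015 0.0795 0 0 0" --pt "0.4 -0.0003 -0.0015 0.0795 0 0 0" --pt "0.32 -0.0003 -0.0015 0.0795 0 0 0" --pt "0.2 -0.0003 -0.0015 0.0795 0 0 0" --pt "0 -0.0003 -0.0015 0.0795 0 0 0" --pt "0 -0.0003 -0.0015 0.0795 0 0 0" --pt "0 -0.0003 -0.0015 0.0795 0 0 0" --pt "0 -0.0003 -0.0015 0.077 0 0 0" --pt "0 -0.0003 -0.0015 0.073 0 0 0" --pt "0 -0.0003 -0.0015 0.065 0 0 0" --pt "0 -0.0003 -0.0015 0.06 0 0 0" --grip_force 60

```text
clock: 18.73
position: [0.4714, -0.0978, 0.0374]
ee_rot: [0.995, 0.095, 0.0, -0.0]
ft_force: [1.0, -0.8, -3.6]
grip_width: 0.264
```

```bash
python3 - <<'E'
from h import *
o=monitor.get_obs(); print(o['position'],o['ft_force'],o['torque'],o['grip_width'])
for t in [(.46,-.098,.15,11),(.5,.09,.15,20),(.3943,.2804,.1,30),(.3943,.2804,.0225,30)]:print(rel(*t))
E
```

```text
[ 0.47141441 -0.09783275  0.03742989] [ 0.98752193 -0.83182168 -3.60236324] [-0.01199309 -0.01213975 -0.00518884] 0.2642352153299136
[-0.0112, -0.002, -0.1126, -0.0, -0.0, -0.0]
[0.0638, -0.179, -0.1125, -0.0, -0.0, -9.0]
[-0.0038, -0.386, -0.0625, 0.0, -0.0, -19.0]
[-0.0039, -0.386, 0.015, 0.0, -0.0, -19.0]
```

Request:
servo_tool --pt "0 0 0 -0.025 0 0 0" --pt "0 0 0 -0.055 0 0 0" --pt "0 0 -0.01 -0.08 0 0 0" --pt "0 0.01 -0.04 -0.085 0 0 -2" --pt "0 0.02 -0.08 -0.085 0 0 -4" --pt "0 0.03 -0.12 -0.085 0 0 -6" --pt "0 0.035 -0.17 -0.085 0 0 -8" --pt "0 0.035 -0.22 -0.085 0 0 -11" --pt "0 0.025 -0.27 -0.085 0 0 -14" --pt "0 0.012 -0.32 -0.085 0 0 -17" --pt "0 0 -0.36 -0.085 0 0 -19" --pt "0 -0.004 -0.38 -0.08 0 0 -19" --pt "0 -0.004 -0.386 -0.06 0 0 -19" --pt "0 -0.004 -0.386 -0.04 0 0 -19" --pt "0 -0.004 -0.386 -0.02 0 0 -19" --pt "0 -0.004 -0.386 -0.01 0 0 -19" --pt "0 -0.004 -0.386 -0.01 0 0 -19" --pt "0 -0.004 -0.386 -0.01 0 0 -19"

```text
clock: 20.98
position: [0.3944, 0.2807, 0.0476]
ee_rot: [0.966, 0.258, 0.0, -0.0]
ft_force: [0.6, -0.1, -2.0]
grip_width: 0.263
```

```bash
python3 - <<'E'
from h import *
o=monitor.get_obs(); print(o['position'],o['ft_force'],o['grip_width'])
print(rel(.3943,.2804,.0225,30))
E
```

```text
[0.39437943 0.28070995 0.04757268] [ 0.5576865  -0.12433614 -2.03999014] 0.2630356960053712
[-0.0003, 0.0002, 0.0251, -0.0, -0.1, -0.1]
```

Request:
servo_tool --pt "0 -0.0003 0 0.01 0 0 0" --pt "0 -0.0003 0 0.018 0 0 0" --pt "0 -0.0003 0 0.022 0 0 0" --pt "0 -0.0003 0 0.0235 0 0 0" --pt "0 -0.0003 0 0.0245 0 0 0" --pt "0 -0.0003 0 0.025 0 0 0" --pt "0 -0.0003 0 0.0255 0 0 0" --pt "0 -0.0003 0 0.0255 0 0 0"

```text
clock: 21.98
position: [0.3938, 0.2803, 0.0219]
ee_rot: [0.966, 0.258, 0.0, -0.0]
ft_force: [-2.6, -2.1, 5.1]
grip_width: 0.264
```

Request:
servo_tool --pt "0.3 0 0 -0.0003 0 0 0" --pt "0.35 0 0 -0.0003 0 0 0" --pt "0.5 0 0 0 0 0 0" --pt "0.6 0 0 0 0 0 0" --pt "0.6 0 0 0 0 0 0" --pt "0.6 0 0 -0.03 0 0 0" --pt "0.6 0 0 -0.07 0 0 0" --pt "0.6 0 0.02 -0.12 0 0 0" --pt "0.6 0 0.05 -0.17 0 0 0" --pt "0.6 0 0.07 -0.18 0 0 0" --pt "0.6 0 0.07 -0.18 0 0 0" --pt "0.6 0 0.07 -0.18 0 0 0"

```text
clock: 23.48
position: [0.4278, 0.2202, 0.2004]
ee_rot: [0.966, 0.259, -0.001, 0.0]
ft_force: [-0.3, -0.5, -0.3]
grip_width: 0.601
```

```bash
python3 - <<'E'
from h import *
o=monitor.get_obs(); p,d=snap('wrist','w14'); pose=(o['position'],o['ee_rot']); print(pose[0])
c=(.394,.2804); im=ortho('wrist',p,c,.009,pose=pose,half=.06); cv2.imwrite('pics/w14s.png',cv2.resize(im,(600,600)))
print(rel(.6388,-.1311,.2,11), rel(.6388,-.1311,.13,11))
E
```

```text
[0.42777486 0.22016534 0.20041223]
[0.0069, 0.4099, 0.0003, 0.0, 0.1, 19.0] [0.0071, 0.4099, 0.0703, 0.0, 0.1, 19.0]
```

View pics/w14s.png

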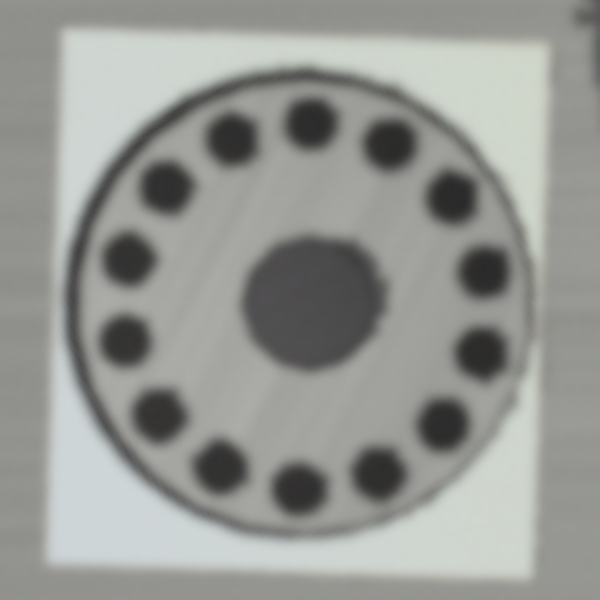

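The disc sits inside its circle, about 0.8 mm off centre (ring centre at pixel (304,306), black circle at (300,304)), which is fine. Funnel next.

Request:
servo_tool --pt "0.6 0.001 0.05 0 0 0 3" --pt "0.6 0.002 0.11 0 0 0 6" --pt "0.6 0.003 0.17 0 0 0 9" --pt "0.6 0.004 0.23 0 0 0 12" --pt "0.6 0.005 0.29 0 0 0 15" --pt "0.6 0.006 0.34 0.01 0 0 18" --pt "0.6 0.007 0.39 0.03 0 0 19" --pt "0.6 0.007 0.41 0.06 0 0 19" --pt "0.6 0.007 0.41 0.09 0 0 19" --pt "0.6 0.007 0.41 0.09 0 0 19" --pt "0.6 0.007 0.41 0.09 0 0 19" --grip_force 25

```text
clock: 24.9
position: [0.6398, -0.1313, 0.112]
ee_rot: [0.995, 0.096, 0.0, -0.0]
ft_force: [0.2, 0.2, 0.4]
grip_width: 0.597
```

```bash
python3 - <<'E'
from h import *
o=monitor.get_obs(); p,d=snap('wrist','w15'); pose=(o['position'],o['ee_rot']); print(pose[0])
c=(.6376,-.1313); im=ortho('wrist',p,c,.062,pose=pose,half=.03,res=.00025); g=im.max(2)
for t in (50,70): print(blobs(g<t,c,half=.03,res=.00025,amin=1e-4))
print(rel(.6388,-.1311,.032,11))
E
```

```text
[ 0.63982627 -0.13134535  0.11195339]
[([0.6379, -0.1311], [0.638, -0.131], [18.8, 19.0], np.float32(0.0), 283)]
[([0.6379, -0.1311], [0.6378, -0.131], [19.8, 19.8], np.float32(90.0), 307)]
[-0.0013, -0.0007, 0.0805, 0.0, -0.1, 0.0]
```

Request:
servo_tool --pt "0.6 -0.0008 -0.0008 0.02 0 0 0" --pt "0.6 -0.0008 -0.0008 0.045 0 0 0" --pt "0.6 -0.0008 -0.0008 0.065 0 0 0" --pt "0.6 -0.0008 -0.0008 0.075 0 0 0" --pt "0.6 -0.0008 -0.0008 0.0795 0 0 0" --pt "0.6 -0.0008 -0.0008 0.0795 0 0 0" --pt "0.42 -0.0008 -0.0008 0.0795 0 0 0" --pt "0.36 -0.0008 -0.0008 0.0795 0 0 0" --pt "0.33 -0.0008 -0.0008 0.0795 0 0 0" --pt "0.3 -0.0008 -0.0008 0.0795 0 0 0" --pt "0 -0.0008 -0.0008 0.0795 0 0 0" --pt "0 -0.0008 -0.0008 0.0795 0 0 0" --pt "0 -0.0008 -0.0008 0.0795 0 0 0" --pt "0 -0.0008 -0.0008 0.077 0 0 0" --pt "0 -0.0008 -0.0008 0.072 0 0 0" --pt "0 -0.0008 -0.0008 0.06 0 0 0"

```text
clock: 26.95
position: [0.6378, -0.1315, 0.0512]
ee_rot: [0.995, 0.095, -0.001, -0.0]
ft_force: [-1.2, -0.8, -0.4]
grip_width: 0.288
```

```bash
python3 - <<'E'
from h import *
o=monitor.get_obs(); print(o['position'],o['ft_force'],o['torque'],o['grip_width'])
print(rel(.6348,.1327,.09,12),rel(.6348,.1327,.036,12))
E
```

```text
[ 0.63783045 -0.13148116  0.05120882] [-1.1805829  -0.8211735  -0.38245523] [ 0.05937247  0.04357515 -0.02784441] 0.28798466393493793
[0.0471, -0.26, -0.0387, -0.0, 0.1, -1.1] [0.0472, -0.2599, 0.0153, -0.0, 0.1, -1.1]
```

Request:
servo_tool --pt "0 0 -0.01 -0.03 0 0 0" --pt "0 0.01 -0.05 -0.05 0 0 0" --pt "0 0.02 -0.1 -0.05 0 0 -1" --pt "0 0.03 -0.15 -0.05 0 0 -1" --pt "0 0.04 -0.2 -0.05 0 0 -1" --pt "0 0.045 -0.24 -0.05 0 0 -1" --pt "0 0.047 -0.26 -0.04 0 0 -1" --pt "0 0.047 -0.26 -0.02 0 0 -1" --pt "0 0.047 -0.26 -0.008 0 0 -1" --pt "0 0.047 -0.26 -0.008 0 0 -1" --pt "0 0.047 -0.26 -0.008 0 0 -1"

```text
clock: 28.32
position: [0.6356, 0.1313, 0.0596]
ee_rot: [0.995, 0.103, 0.0, 0.0]
ft_force: [0.5, 0.2, -1.1]
grip_width: 0.287
```

```bash
python3 - <<'E'
from h import *
o=monitor.get_obs(); print(o['position'],o['ft_force'],o['torque'],o['grip_width'])
print(rel(.6348,.1327,.036,12))
p,_=snap('side','s16'); cv2.imwrite('pics/s16c.png',cv2.resize(p[120:230,220:340],(600,550)))
E
```

```text
[0.63563778 0.13127334 0.05959777] [ 0.47297917  0.2264553  -1.08960166] [ 0.00612037 -0.0116575   0.00736193] 0.2870708488531333
[-0.0005, -0.0016, 0.0236, 0.0, -0.0, -0.1]
```

View pics/s16c.png

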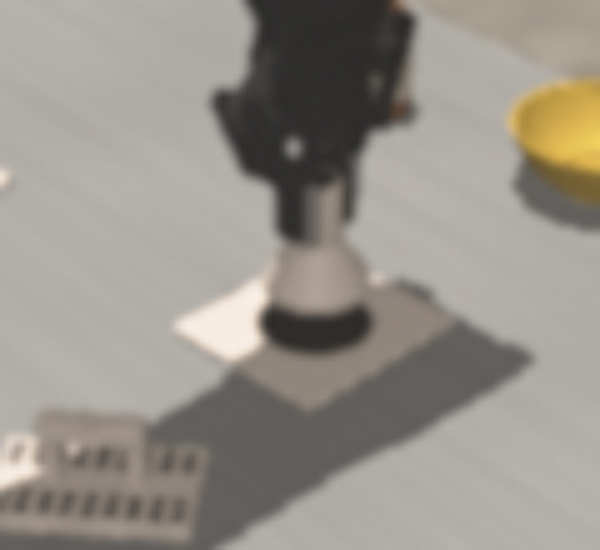

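The funnel is held upright over its circle. I'll lower it gently.

Request:
servo_tool --pt "0 -0.0005 -0.0016 0.01 0 0 0" --pt "0 -0.0005 -0.0016 0.017 0 0 0" --pt "0 -0.0005 -0.0016 0.021 0 0 0" --pt "0 -0.0005 -0.0016 0.0225 0 0 0" --pt "0 -0.0005 -0.0016 0.023 0 0 0" --pt "0 -0.0005 -0.0016 0.0235 0 0 0" --pt "0 -0.0005 -0.0016 0.0235 0 0 0"

```text
clock: 29.25
position: [0.6346, 0.1341, 0.0361]
ee_rot: [0.995, 0.104, 0.0, -0.0]
ft_force: [0.6, 0.3, 0.4]
grip_width: 0.287
```

```bash
python3 - <<'E'
from h import *
o=monitor.get_obs(); print(o['position'],o['ft_force'],rel(.6348,.1327,.036,12))
E
```

```text
[0.63457915 0.13413305 0.0360916 ] [0.6144618  0.27685052 0.38815344] [-0.0001, 0.0014, 0.0001, -0.0, -0.0, -0.0]
```

Request:
servo_tool --pt "0 0 0.0005 -0.001 0 0 0" --pt "0 0 0.001 -0.001 0 0 0" --pt "0 0 0.001 -0.001 0 0 0" --pt "0 0 0.001 0 0 0 0" --pt "0 0 0.001 0.0005 0 0 0" --pt "0 0 0.001 0.0005 0 0 0"

```text
clock: 30.0
position: [0.6347, 0.1332, 0.036]
ee_rot: [0.995, 0.104, 0.0, -0.0]
ft_force: [-3.6, 0.8, 7.7]
grip_width: 0.289
```

Firm contact (7.7 N). I'll release slowly and back off.

Request:
servo_tool --pt "0 0 0 -0.0004 0 0 0" --pt "0.32 0 0 -0.0005 0 0 0" --pt "0.36 0 0 -0.0005 0 0 0" --pt "0.45 0 0 0 0 0 0" --pt "0.6 0 0 0 0 0 0" --pt "0.6 0 0 0 0 0 0" --pt "0.6 0 0 -0.03 0 0 0" --pt "0.6 0 0 -0.07 0 0 0" --pt "0.6 0 0.02 -0.11 0 0 0" --pt "0.6 0 0.05 -0.14 0 0 0" --pt "0.6 0 0.07 -0.16 0 0 0" --pt "0.6 0 0.07 -0.16 0 0 0" --pt "0.6 0 0.07 -0.16 0 0 0"

```text
clock: 31.62
position: [0.6485, 0.0661, 0.194]
ee_rot: [0.995, 0.105, -0.001, -0.0]
ft_force: [-1.1, 0.8, 0.8]
grip_width: 0.598
```

```bash
python3 - <<'E'
from h import *
o=monitor.get_obs(); p,d=snap('wrist','w17'); pose=(o['position'],o['ee_rot']); print(pose[0])
c=(.6348,.1327)
g=ortho('wrist',p,c,.066,pose=pose,half=.03,res=.00025).max(2); print('bore',blobs(g<60,c,half=.03,res=.00025,amin=1e-4))
# funnel base at z=.004 and black outline ring
im=ortho('wrist',p,c,.004,pose=pose); g=im.max(2); print('black',np.percentile(g,[1,20,50,90]))
for t in (70,90): print([b for b in blobs(g<t,c,amin=3e-4)])
q=(.4667,.0927); m=ortho('wrist',p,q,.008,pose=pose).max(2); mm=cv2.morphologyEx((m>165).astype(np.uint8),cv2.MORPH_CLOSE,np.ones((25,25)));print('plate',blobs(mm,q)[:2])
ims=[im,ortho('wrist',p,q,.044,pose=pose)]; cv2.imwrite('pics/w17s.png',cv2.resize(np.hstack(ims),(800,400)))
# jaws across plate's short side: yaw = 134.3-90 = 44.3
print(rel(.4675,.093,.2,44.3),rel(.4675,.093,.12,44.3))
E
```

```text
[0.64851934 0.06609468 0.19402264]
bore [([0.6332, 0.1331], [0.6332, 0.1332], [17.2, 17.5], np.float32(0.0), 239)]
black [ 47. 139. 143. 206.]
[([0.6336, 0.1312], [0.6335, 0.1314], [22.0, 22.0], np.float32(90.0), 381)]
[([0.6591, 0.0569], [0.6503, 0.0594], [13.0, 128.5], np.float32(0.0), 833), ([0.6336, 0.1312], [0.6335, 0.1312], [22.5, 23.0], np.float32(0.0), 413)]
plate [([0.4661, 0.0949], [0.4667, 0.0929], [59.6, 95.7], np.float32(134.5), 5358)]
[-0.1713, -0.0638, -0.0058, -0.1, 0.1, -32.2] [-0.1712, -0.0638, 0.0742, -0.1, 0.1, -32.2]
```

View pics/w17s.png

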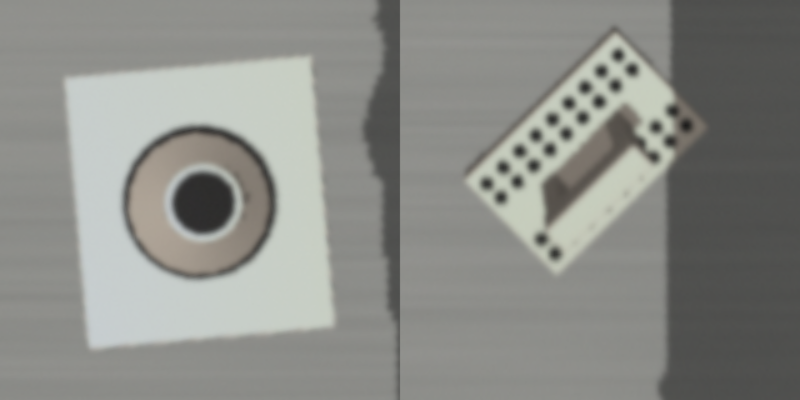

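The funnel is concentric in its circle with an even black ring, and the plate is unchanged. Going for the plate.

Request:
servo_tool --pt "0.6 -0.035 -0.013 0 0 0 -7" --pt "0.6 -0.07 -0.026 0 0 0 -14" --pt "0.6 -0.105 -0.039 0 0 0 -21" --pt "0.6 -0.14 -0.052 0.02 0 0 -28" --pt "0.6 -0.171 -0.064 0.05 0 0 -32.2" --pt "0.6 -0.171 -0.064 0.08 0 0 -32.2" --pt "0.6 -0.171 -0.064 0.08 0 0 -32.2" --pt "0.6 -0.171 -0.064 0.08 0 0 -32.2" --pt "0.6 -0.171 -0.064 0.08 0 0 -32.2"

```text
clock: 32.8
position: [0.4694, 0.0921, 0.1162]
ee_rot: [0.927, 0.376, 0.001, 0.0]
ft_force: [-0.3, -0.7, 0.1]
grip_width: 0.595
```

```bash
python3 - <<'E'
from h import *
o=monitor.get_obs(); p,d=snap('wrist','w18'); pose=(o['position'],o['ee_rot']); print(pose[0])
q=(.4667,.0927); m=ortho('wrist',p,q,.008,pose=pose,half=.07).max(2); print(np.percentile(m,[5,30,50,70,95]))
for t in (130,165):
    mm=cv2.morphologyEx((m>t).astype(np.uint8),cv2.MORPH_CLOSE,np.ones((25,25)));print('plate',blobs(mm,q,half=.07)[:2])
cv2.imwrite('pics/w18.png',np.hstack([p,cv2.resize(ortho('wrist',p,q,.008,pose=pose,half=.07),(420,420))[:, :240]]))
print(rel(.4679,.0931,.02,44.4))
E
```

```text
[0.46939004 0.09210995 0.11623377]
[ 81.  84. 126. 145. 207.]
plate [([0.4613, 0.1243], [0.4667, 0.0927], [139.5, 139.5], np.float32(90.0), 9865)]
plate [([0.451, 0.1122], [0.4524, 0.1077], [54.5, 60.0], np.float32(44.6), 2665)]
[-0.0004, -0.0018, 0.0961, 0.0, -0.1, -0.3]
```

Request:
servo_tool --pt "0.6 -0.0004 -0.0018 0.03 0 0 0" --pt "0.6 -0.0004 -0.0018 0.06 0 0 0" --pt "0.6 -0.0004 -0.0018 0.08 0 0 0" --pt "0.6 -0.0004 -0.0018 0.091 0 0 0" --pt "0.5 -0.0004 -0.0018 0.0955 0 0 0" --pt "0.4 -0.0004 -0.0018 0.0955 0 0 0" --pt "0.3 -0.0004 -0.0018 0.0955 0 0 0" --pt "0.2 -0.0004 -0.0018 0.0955 0 0 0" --pt "0.16 -0.0004 -0.0018 0.0955 0 0 0" --pt "0 -0.0004 -0.0018 0.0955 0 0 0" --pt "0 -0.0004 -0.0018 0.0955 0 0 0" --pt "0 -0.0004 -0.0018 0.0955 0 0 0" --pt "0 -0.0004 -0.0018 0.0955 0 0 0" --grip_force 40

```text
clock: 34.48
position: [0.4672, 0.093, 0.0201]
ee_rot: [0.927, 0.376, 0.0, -0.0]
ft_force: [-0.5, -0.4, 5.6]
grip_width: 0.133
```

```bash
python3 - <<'E'
from h import *
o=monitor.get_obs(); print(o['position'],o['ft_force'],o['torque'],o['grip_width'],R.from_quat(o['ee_rot']).as_euler('zyx',degrees=True))
for t in [(.51,.2,.13,80),(.5321,.395,.13,108.4),(.5321,.395,.05,108.4)]: print(rel(*t))
E
```

```text
[0.46719854 0.09300547 0.02007094] [-0.51374586 -0.37960696  5.60460232] [-0.03668405  0.24762047  0.01422289] 0.1331994345191536 [-4.41581603e+01  1.67876103e-02 -1.79978351e+02]
[0.1053, -0.047, -0.1099, 0.0, -0.0, -35.8]
[0.257, -0.1715, -0.1098, 0.0, -0.0, -64.2]
[0.257, -0.1714, -0.0298, 0.0, -0.0, -64.2]
```

Request:
servo_tool --pt "0 0 0 -0.003 0 0 0" --pt "0 0 0 -0.01 0 0 0" --pt "0 0 0 -0.03 0 0 0" --pt "0 0 0 -0.06 0 0 0" --pt "0 0.01 -0.005 -0.085 0 0 -3" --pt "0 0.04 -0.02 -0.1 0 0 -10" --pt "0 0.075 -0.04 -0.1 0 0 -18" --pt "0 0.11 -0.065 -0.1 0 0 -27" --pt "0 0.145 -0.09 -0.1 0 0 -36" --pt "0 0.18 -0.115 -0.1 0 0 -45" --pt "0 0.215 -0.14 -0.1 0 0 -54" --pt "0 0.242 -0.16 -0.1 0 0 -61" --pt "0 0.257 -0.1715 -0.08 0 0 -64.2" --pt "0 0.257 -0.1715 -0.05 0 0 -64.2" --pt "0 0.257 -0.1715 -0.03 0 0 -64.2" --pt "0 0.257 -0.1715 -0.03 0 0 -64.2" --pt "0 0.257 -0.1715 -0.03 0 0 -64.2"

```text
clock: 36.6
position: [0.5326, 0.395, 0.0511]
ee_rot: [0.585, 0.811, 0.001, 0.0]
ft_force: [-0.3, 0.1, -0.3]
grip_width: 0.129
```

```bash
python3 - <<'E'
from h import *
o=monitor.get_obs(); print(o['position'],o['ft_force'],o['torque'],o['grip_width'],R.from_quat(o['ee_rot']).as_euler('zyx',degrees=True))
print(rel(.5321,.395,.024,108.4))
E
```

```text
[0.53261202 0.39503158 0.05106266] [-0.2680373   0.09729174 -0.28125364] [-0.00674527 -0.01687272  0.00744097] 0.12929112263028072 [-1.08327002e+02  7.22426761e-02 -1.79949721e+02]
[0.0001, -0.0005, 0.0271, 0.1, -0.0, -0.1]
```

Request:
servo_tool --pt "0 0 -0.0003 0.012 0 0 0" --pt "0 0 -0.0003 0.02 0 0 0" --pt "0 0 -0.0003 0.0245 0 0 0" --pt "0 0 -0.0003 0.026 0 0 0" --pt "0 0 -0.0003 0.0265 0 0 0" --pt "0 0 -0.0003 0.027 0 0 0" --pt "0 0 -0.0003 0.0272 0 0 0" --pt "0 0 -0.0003 0.0272 0 0 0"

```text
clock: 37.6
position: [0.5314, 0.3948, 0.0241]
ee_rot: [0.585, 0.811, -0.0, -0.0]
ft_force: [-8.2, -4.5, 15.1]
grip_width: 0.13
```

Request:
servo_tool --pt "0 0 0 -0.0003 0 0 0" --pt "0 0 0 -0.0005 0 0 0" --pt "0.16 0 0 -0.0005 0 0 0" --pt "0.2 0 0 -0.0003 0 0 0" --pt "0.3 0 0 0 0 0 0" --pt "0.5 0 0 0 0 0 0" --pt "0.5 0 0 0 0 0 0" --pt "0.5 0 0 -0.03 0 0 0" --pt "0.5 0 0 -0.07 0 0 0" --pt "0.6 0 0.02 -0.12 0 0 0" --pt "0.6 0 0.05 -0.17 0 0 0" --pt "0.6 0 0.07 -0.19 0 0 0" --pt "0.6 0 0.07 -0.19 0 0 0" --pt "0.6 0 0.07 -0.19 0 0 0"

```text
clock: 39.35
position: [0.5971, 0.4166, 0.2109]
ee_rot: [0.585, 0.811, -0.001, -0.0]
ft_force: [0.3, -0.2, -0.1]
grip_width: 0.597
```

```bash
python3 - <<'E'
from h import *
o=monitor.get_obs(); p,d=snap('wrist','w20'); pose=(o['position'],o['ee_rot']); print(pose[0])
c=(.532,.395); im=ortho('wrist',p,c,.008,pose=pose); g=im.max(2); print(np.percentile(g,[1,5,20,50,90]))
s,_=snap('side','s20')
ti=ortho('side',s,c,.008); tb=ortho('side',s,(.5395,-.38),.03)
cv2.imwrite('pics/final.png',np.vstack([cv2.resize(np.hstack([im,ti]),(600,300)),np.hstack([cv2.resize(tb,(300,300)),cv2.resize(s[130:330,160:360],(300,300))])]))
E
```

```text
[0.59707186 0.41655352 0.21089937]
[ 73.  78.  80. 136. 199.]
```

View pics/final.png

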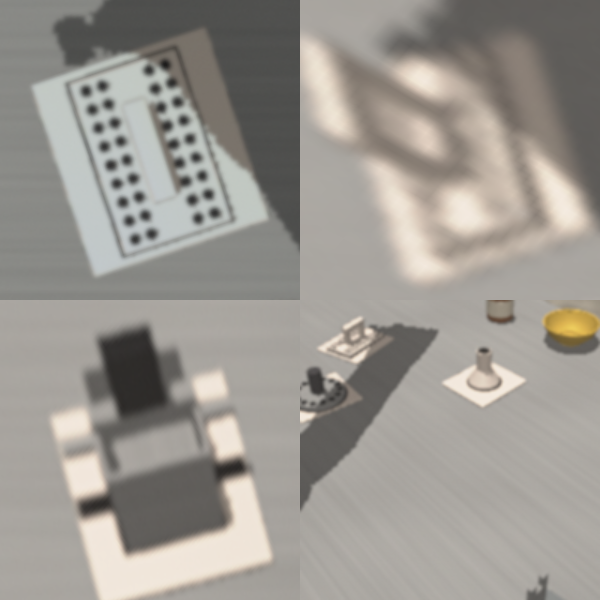

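The black outline shows evenly round the plate, centred and aligned. The bucket is upright on its outline with the pins over the bar. The robot touches nothing, so I'm handing in.

```bash
python3 - <<'E'
from h import *
print(ticket.hand_in())
E
```

```text
the job is handed in; nothing more can be done
None
```

All four parts are on their matching pads, upright and turned to match. I placed the bucket, disc, funnel and plate in that order and handed in at about 39 s of robot time, well under the 131 s limit.

**Checks after placing**

| Part | Check after placing |
|---|---|
| Bucket | About 0.5 mm off centre by the rim and pin profiles; pins over the bar |
| Disc | Inside its circle, about 0.8 mm off centre |
| Funnel | Black ring even all round |
| Plate | Outline visible as a thin, even frame, with matching angle (judged by eye) |

**What disagreed or was less clean**
- **Wrist camera:** its mounting calibration was about 1.2 mm off along the jaw direction, seen from the gap on each side of the bucket lug. I corrected for it and cross-checked against the fixed cameras.
- **Bucket lug reading:** an uncorrected, partly shadowed reading put the bucket 1–2 mm off centre. I trusted the rim and pins instead.
- **Contact forces:** I pressed the funnel down with about 8 N and the plate with about 15 N before backing off and releasing. A reading of about 6 N also showed when the jaws closed on the plate's handle.
- **Bucket swing:** I balanced the jaws on the lug before gripping and lifted straight up. The force readings stayed steady, but I did not film the lift itself.

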